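Gauge the drilled spacer blocks and sort through bores from blind ones

ROBOT

A 6-joint arm with a two-finger parallel gripper is mounted at the origin on the work surface. World frame = base frame: x ahead of the robot, y to its left, z up, the work surface at z = 0. Lengths are in m, angles in rad, forces in N, time in s.
With the tool pointing down it reaches from about 0.325 to 0.85 m from the base axis. Payload 4.4 kg.
Tool frame: the origin (TCP) lies at the very end of the fingers, on their centre line; the grasp point (between the pads) lies robot.grip_point_offset behind it (robot.grip_point_offset is the distance from the TCP to the grasp point, in m); z points along the fingers, y is the line along which they close (so a half turn about z gives the same grasp; the last joint's range is limited). The gripper opens to 94 mm and grips with 3 to 60 N. Pads are 16 mm wide; open, the fingers measure 119 mm over their backs; the gripper's body (75 mm by 177 mm) begins 78 mm behind the grasp point.
Start: joints at [-1.397, 0.207, 1.542, -0, 1.393, -0.15], TCP at [0.183, -0.545, 0.205] pointing down, gripper open.
Joint ranges: [-2.73, 2.73], [-0.86, 2.22], [0.23, 2.46], [-1.11, 4.25], [0.08, 2.63], [-2.82, 2.82]. Speed limits (rad/s): [2.79, 2.79, 3.14, 3.14, 3.14, 3.14].

INTERFACE

Orientations are given as a unit quaternion [x, y, z, w].
In Python, from bench import robot gives the robot as it stands.
- The arm moves only by the tool apply_moves, never from a script. Its argument "targets" is a list that holds one entry, the list of rows, each a list of 7 numbers: the shift along the tool's x, y, z in cm, then the turn, a rotation vector about the tool's x, y, z in degrees, then the closure in counts, from 0 (fully open) to 255 (shut). In form: [[[x, y, z, rx, ry, rz, grip], ...]]. A call has 1 to 20 rows; each row shifts and turns the commanded pose from where the row before left it, along the tool's axes as they then stand; what a row does not reach is not made up. A row lasts 1/10 s, in which the tool goes at most 50 mm and 8.59 degrees, less where a joint would pass 70% of its speed; a pose out of reach is approached as far as the arm can. A call is refused whole if a number of a shift passes 5 or a number of a turn 8.59, either way. A call with a gripper value outside its range is refused whole. The fingers move at their own pace and stop on an object; "newtons" is the grip in N (left out, the last holds). Time passes only in rows, so rows that do not move let the fingers close. It gives the time, the measured TCP pose, the force, the opening and the grip force at its end, in the units of the state.
- robot.get_state(): the state, without advancing time (a new reading comes with each control period).
- robot.camera(name): name is "scene" or "top"; returns (picture, depth): 480x640x3 uint8, blue, green, red; 480x640 float32, m along the optical axis (not along the pixel's ray), 0 where there is no reading.
- robot.camera_model(name): a dict with "intrinsics" (3x3 intrinsics, pixels), "D" ([k1, k2, p1, p2, k3] as OpenCV has them; the pictures are not rectified), "cam_to_world" (4x4, takes a point from camera to world coordinates). Camera axes: x right, y down, z forward; pixel columns grow to the right and rows downward; lengths in m; the calibration is good to about 2 mm. A picture is of the moment at which its call begins. camera_model takes no time and is no camera call.
- robot.job_done(): hands the job in; it is judged then, once.
The state is a dict: "clock": time; "q": joint angles; "joint_vel": joint speeds; "joint_torque": joint torques, N m; "eef_pos": TCP position; "tool_rot": TCP orientation; "force": force on the tool from outside, world axes, zero at the start; "wrist_torque": the same for the moment, N m; "finger_gap": opening from 0.0 (shut) to 1.0 (fully open); "grasp_force": force on a finger pad.
Only numpy, scipy, OpenCV 4.12 (cv2) and the standard library are available. Lean on these libraries where they do the work, as an engineer would, in place of code of your own. Each camera call takes 0.05 s, during which the arm holds its last target. There are 200 camera calls.

TASK

Some of these drilled spacer blocks were bored right through and some stop part-way; use the gauge pin from the blue stand to feel which are which. Stand every through-bored block upright in the green tray and every blind one upright in the red tray, inside the walls and not stacked or dropped, and leave the gauge hanging in its stand again. They are finished parts: grip them lightly (about 40 N at most), let the sprung pin only feel the bottom without forcing it, and leave the spray can, hammer and brush where they are.

Things in the scene. Friction and masses are not known exactly. Their poses are not given: they have to be found in the camera images.
- block1_center (a point): Centre (half-way up, 30 mm above the underside) of an aluminium spacer block, 60 x 42 x 60 mm (x, y, z), 350 g, standing upright; all look alike. z: axis of its 18 mm bore, open in the middle of the top; either through (60 mm deep, to the bench) or blind (flat bottom 25 mm below the top), differing from start to start whatever the name. 3 or 4 of the 5 blocks are present.
- block2_center (a point): Centre (half-way up, 30 mm above the underside) of an aluminium spacer block, 60 x 42 x 60 mm (x, y, z), 350 g, standing upright; all look alike. z: axis of its 18 mm bore, open in the middle of the top; either through (60 mm deep, to the bench) or blind (flat bottom 25 mm below the top), differing from start to start whatever the name. 3 or 4 of the 5 blocks are present.
- block3_center (a point): Centre (half-way up, 30 mm above the underside) of an aluminium spacer block, 60 x 42 x 60 mm (x, y, z), 350 g, standing upright; all look alike. z: axis of its 18 mm bore, open in the middle of the top; either through (60 mm deep, to the bench) or blind (flat bottom 25 mm below the top), differing from start to start whatever the name. 3 or 4 of the 5 blocks are present.
- block4_center (a point): Centre (half-way up, 30 mm above the underside) of an aluminium spacer block, 60 x 42 x 60 mm (x, y, z), 350 g, standing upright; all look alike. z: axis of its 18 mm bore, open in the middle of the top; either through (60 mm deep, to the bench) or blind (flat bottom 25 mm below the top), differing from start to start whatever the name. 3 or 4 of the 5 blocks are present.
- block5_center (a point): Centre (half-way up, 30 mm above the underside) of an aluminium spacer block, 60 x 42 x 60 mm (x, y, z), 350 g, standing upright; all look alike. z: axis of its 18 mm bore, open in the middle of the top; either through (60 mm deep, to the bench) or blind (flat bottom 25 mm below the top), differing from start to start whatever the name. 3 or 4 of the 5 blocks are present.
- gauge_tip (a point): Lower end of the gauge's steel pin, 10 mm across with a slightly tapered end; z points up along the pin. The pin stands 90 mm out of the handle's flat underside. It is sprung: pressed from 1.5 N on it slides up into the handle, at most 15 mm (at 6 N), then is hard against its stop.
- gauge_handle (a point): Centre of the gauge's orange plastic handle, 24 x 24 mm square (sides along its x and y), 60 mm tall, on the pin's axis, 120 mm above the tip when the pin is not pressed in; its underside is a flat shoulder 30 mm below this point. The whole gauge is 150 mm long and weighs 130 g.
- stand_top (a point): Centre of the top of the gauge's fixed blue stand, 60 x 60 x 95 mm tall, at the mouth of its 19 mm through-hole. The gauge hangs in it upright, pin down the hole, handle shoulder resting on this top face (tip 5 mm above the bench).
- green_tray_floor (a point): Centre of the floor of the green tray for through-bored blocks: fixed, 210 x 200 mm outside (its x, y; 200 x 190 mm inside), floor 4 mm above the bench, walls rising 14 mm above the bench.
- red_tray_floor (a point): Centre of the floor of the red tray for blind blocks: fixed, 210 x 200 mm outside (its x, y; 200 x 190 mm inside), floor 4 mm above the bench, walls rising 14 mm above the bench.
- spray_can: Bystander: upright spray can 60 mm across, 130 mm tall; origin at the centre of its underside.
- hammer: Bystander: hammer lying on the bench along its x, head to +x; origin on its underside.
- brush: Bystander: hand brush lying on the bench along its x; origin on its underside.
There are look-alikes about, which are no part of the job. Of the things that look like the part that bears gauge_tip, the middle-sized one is meant. Of the things shaped like the part that bears stand_top, the blue one is meant.

How it is judged:
By the outcome, as a careful person would: the job done as asked, in the order asked, and still so for the second after the job is handed in, with the robot touching nothing.
Of block1, block2, block3, block4, block5 only 3 to 4 are there at a start; the rules pass over those that are not, and their reading is None.
At some moment in a run one of block1, block2, block3, block4, block5 may be knocked a few centimetres aside while the robot is not near it.
It also fails if it takes over 210 s, if anything falls off the work surface, if the arm or the gripper's body presses on something with over 40 N, if the wrist force passes 120 N, or if a joint passes its speed limit or range.

## Working session

There is one attempt and no reset: what is moved stays moved. The work goes in short steps, Python scripts to look and compute and a tool call to move; the robot and the scene stay as the last step left them, time stands still between calls to the robot, and variables do not carry over. Pictures are saved under pics/ and viewed, at most 14 in all, crops included, and the job is handed in when it is done.

Besides the shell and the picture viewer there is one more tool, called after "Call:" as name(argument=value, ...) on one line, values as JSON. apply_moves: Moves the arm, as the interface text tells. Its arguments: {"type":"object","properties":{"targets":{"type":"array","items":{"type":"array","items":{"type":"array","items":{"type":"number"}}}},"newtons":{"type":"number"}},"required":["targets"]}

```bash
mkdir -p pics; ls
python3 - <<'E'
from bench import robot
import cv2,numpy as np
print(robot.get_state()); print(robot.grip_point_offset)
for n in("scene","top"):
    p,d=robot.camera(n); cv2.imwrite(f"pics/{n}0.png",p); np.save(f"pics/{n}0.npy",d)
    m=robot.camera_model(n); print(n,m)
E
```

```text
pics
{'clock': 0.0, 'q': array([-1.39751008e+00,  2.07425543e-01,  1.54289796e+00, -5.59334533e-07,
        1.39350188e+00, -1.50495319e-01]), 'joint_vel': array([ 0.00045287, -0.00096875,  0.00112845,  0.001815  ,  0.00026656,
       -0.00012662]), 'joint_torque': array([-8.85340978e-04, -3.70882237e+01, -2.81410897e+01,  6.97270129e-02,
        3.60816100e-02, -1.87230680e-04]), 'eef_pos': array([ 0.18279317, -0.54434282,  0.20431422]), 'tool_rot': array([ 9.86923660e-01,  1.61184502e-01, -1.29964041e-05, -1.11628692e-03]), 'force': array([ 0.58625448, -0.49482852, -0.84841894]), 'wrist_torque': array([ 0.06765502,  0.0040424 , -0.04651296]), 'grasp_force': 0.0, 'finger_gap': 1.0011580423784288}
0.0188
scene {'intrinsics': array([[595.4054615 ,   0.        , 327.64523498],
       [  0.        , 595.4054615 , 243.1572712 ],
       [  0.        ,   0.        ,   1.        ]]), 'D': array([0.06977851, 0.        , 0.        , 0.        , 0.        ]), 'cam_to_world': array([[ 0.61146939,  0.50395271, -0.61003021,  1.44101848],
       [ 0.79111279, -0.37409028,  0.48393906, -0.62224236],
       [ 0.01567603, -0.77851662, -0.62742819,  0.9584912 ],
       [ 0.        ,  0.        ,  0.        ,  1.        ]])}
top {'intrinsics': array([[487.92996419,   0.        , 316.77649658],
       [  0.        , 487.92996419, 238.58708817],
       [  0.        ,   0.        ,   1.        ]]), 'D': array([-0.12779506,  0.        ,  0.        ,  0.        ,  0.        ]), 'cam_to_world': array([[-0.02069973, -0.98904454,  0.1461589 ,  0.47603706],
       [-0.99969067,  0.02249139,  0.01061629,  0.05094718],
       [-0.0137873 , -0.14589394, -0.98920416,  1.1947049 ],
       [ 0.        ,  0.        ,  0.        ,  1.        ]])}
```

View pics/top0.png

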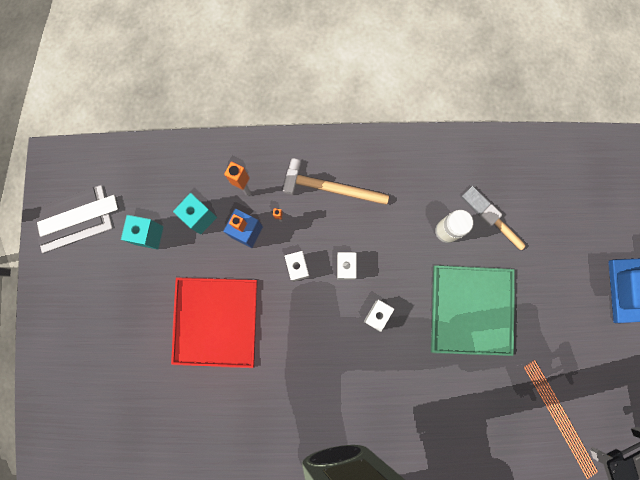

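View pics/scene0.png

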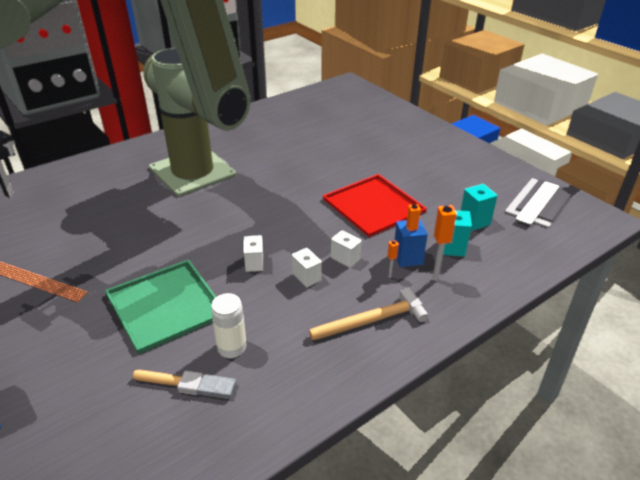

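The top view shows three white blocks at (296,266), (347,265) and (379,315). It shows three orange gauges: large at (236,172), middle in the blue stand at (237,221), and small at (277,212). There are also teal look-alike stands at (135,230) and (192,210). The middle gauge, in the blue stand, is the one meant. I'll confirm that with a crop and measure positions from the depth.

```bash
cat > h.py <<'E'
from bench import robot
import cv2,numpy as np
def world(n,p=None,d=None):
    if d is None: p,d=robot.camera(n)
    m=robot.camera_model(n); u,v=np.meshgrid(np.arange(640),np.arange(480))
    q=cv2.undistortPoints(np.stack([u,v],-1).reshape(-1,1,2).astype(np.float64),m["intrinsics"],m["D"]).reshape(480,640,2)
    P=np.dstack([q,np.ones((480,640))])*d[...,None]; T=m["cam_to_world"]
    W=P@T[:3,:3].T+T[:3,3]; W[d==0]=np.nan
    return p,W
def ray(n,uv,z):
    m=robot.camera_model(n); q=cv2.undistortPoints(np.array([[uv]],float),m["intrinsics"],m["D"])[0,0]
    T=m["cam_to_world"]; r=T[:3,:3]@np.array([*q,1]); o=T[:3,3]; return o+r*(z-o[2])/r[2]
def hsv(p): return cv2.cvtColor(p,cv2.COLOR_BGR2HSV)
M={"white":((0,0,110),(180,50,255)),"orange":((5,150,90),(16,255,255)),"blue":((105,130,50),(125,255,255)),
 "green":((60,80,40),(85,255,255)),"red":((0,180,80),(3,255,255))}
def blobs(n,col,z0,z1,minA=20,pw=None):
    p,W=pw or world(n); k=cv2.inRange(hsv(p),*map(np.array,M[col]))>0
    k&=(W[...,2]>z0)&(W[...,2]<z1)&(np.abs(W[...,1])<.8)&(W[...,0]>.1)&(W[...,0]<1)
    c,l,s,_=cv2.connectedComponentsWithStats(k.astype(np.uint8))
    out=[]
    for i in range(1,c):
        if s[i,4]<minA: continue
        pts=W[l==i]; r=cv2.minAreaRect((pts[:,:2]*1000).astype(np.float32))
        out.append((s[i,:4].tolist(),np.round(r[0],1),np.round(r[1],1),round(r[2],1),round(float(np.median(pts[:,2])*1000),1)))
    return out
def show(pw=None,names=("top","scene")):
    for n in names:
        pw=world(n)
        for col,a,b in(("white",.05,.07),("orange",.02,.3),("blue",.085,.105),("green",-.01,.02),("red",-.01,.02)):
            for o in blobs(n,col,a,b,pw=pw): print(n,col,*o)
E
python3 - <<'E'
from h import *
show()
p=cv2.imread("pics/top0.png")
c=cv2.resize(p[140:340,100:400],None,fx=2.6,fy=2.6,interpolation=cv2.INTER_CUBIC)
cv2.imwrite("pics/crop0.png",c)
E
```

```text
top white [439, 217, 18, 24] [ 656.9 -242.2] [59.5 25. ] 24.6 60.2
top white [285, 251, 23, 29] [582.5 113.4] [60.6 42.1] 14.4 59.5
top white [338, 252, 18, 27] [580.5  -5.1] [40.1 60.7] 88.5 59.4
top white [365, 300, 29, 31] [461.1 -77.7] [43.4 60.4] 57.8 59.3
top orange [224, 162, 25, 27] [770.4 233.9] [33.8 32.7] 61.9 188.9
top orange [273, 208, 9, 11] [700.5 153.9] [16.9 17.1] 80.5 104.1
top orange [230, 214, 17, 18] [673.  237.3] [24.5 22.7] 63.5 151.8
top blue [224, 209, 34, 34] [673.6 238.3] [60.6 59.1] 62.4 94.2
top blue [617, 271, 9, 39] [ 500.  -653.4] [13.8 90.4] 89.8 95.6
top green [431, 266, 83, 90] [ 467.2 -314.5] [206.6 212. ] 86.2 3.9
top red [172, 278, 85, 89] [453.3 317.8] [201.3 209.8] 87.2 3.7
scene white [331, 231, 30, 22] [583.6 112.8] [64.1 48.6] 12.5 60.2
scene white [244, 236, 18, 21] [462.9 -75.4] [40.9 67.2] 58.0 59.5
scene white [292, 248, 29, 24] [583.2  -3.3] [46.7 66.2] 85.3 60.1
scene white [437, 259, 4, 8] [777.3 231.6] [7.1 5.8] 47.7 61.9
scene white [215, 325, 30, 19] [ 683.  -265.5] [59.3 29.7] 65.3 60.0
scene orange [407, 205, 13, 25] [677.3 237.1] [25.6 28.9] 54.6 136.4
scene orange [434, 206, 22, 38] [775.4 232.8] [35.8 37.1] 61.4 174.6
scene orange [388, 241, 11, 19] [676.7 184.8] [ 20.7 109.8] 40.4 91.0
scene blue [397, 220, 30, 21] [675.7 238.2] [62.4 71.1] 61.8 95.2
scene green [106, 260, 109, 93] [ 460.9 -307.8] [206.4 238.6] 85.3 5.2
scene red [324, 175, 102, 61] [454.1 318. ] [206.7 220. ] 87.5 5.8
```

View pics/crop0.png

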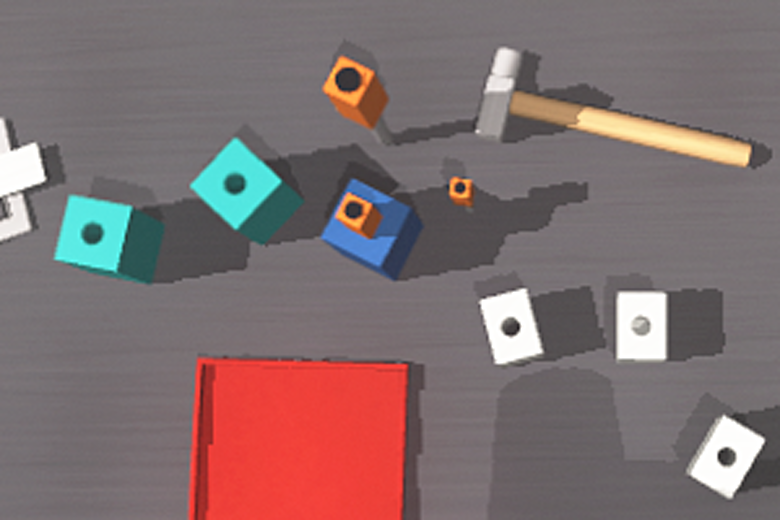

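The crop shows the 24 mm orange gauge at crop (353,210), standing in the blue stand. It is larger than the small one at (460,190) and smaller than the big one at (350,85), so it is the right gauge. Next is a planner that prints the rows.

```bash
cat > plan.py <<'E'
import sys,numpy as np
from bench import robot
from scipy.spatial.transform import Rotation as R
def st():
    s=robot.get_state(); x=R.from_quat(s["tool_rot"]).as_matrix()[:,0]
    return s["eef_pos"],np.degrees(np.arctan2(x[1],x[0])),s
def plan(x,y,z,yaw,grip,step=4,rest=2):
    p,t,s=st(); d=(np.array([x,y,z])-p)*100; dt=yaw-t
    n=int(max(1,np.ceil(np.abs(d).max()/step),np.ceil(np.linalg.norm(d)/4.9),np.ceil(abs(dt)/8.3)))
    rows=[]
    for i in range(n):
        a=np.radians(t+dt*i/n); e=d/n
        rows.append([round(e[0]*np.cos(a)+e[1]*np.sin(a),2),round(e[0]*np.sin(a)-e[1]*np.cos(a),2),round(-e[2],2),0,0,round(-dt/n,2),grip])
    print(s["clock"],np.round(p,4),round(t,1),n); print(str(rows+[[0,0,0,0,0,0,grip]]*rest).replace(" ",""))
if __name__=="__main__": 
    a=[float(v) for v in sys.argv[1:]]; plan(*a[:4],int(a[4]),*a[5:6],*[int(v) for v in a[6:7]])
E
python3 plan.py .30 -.42 .27 18.5 110 5 0; python3 plan.py .673 .238 .25 152.4 110 5 2
```

```text
0.2 [ 0.1828 -0.5446  0.2047] 18.5 4
[[np.float64(3.77),np.float64(-2.02),np.float64(-1.63),0,0,np.float64(0.01),110],[np.float64(3.77),np.float64(-2.02),np.float64(-1.63),0,0,np.float64(0.01),110],[np.float64(3.77),np.float64(-2.02),np.float64(-1.63),0,0,np.float64(0.01),110],[np.float64(3.77),np.float64(-2.02),np.float64(-1.63),0,0,np.float64(0.01),110]]
0.2 [ 0.1828 -0.5446  0.2047] 18.5 19
[[np.float64(3.76),np.float64(-3.08),np.float64(-0.24),0,0,np.float64(-7.04),110],[np.float64(4.11),np.float64(-2.6),np.float64(-0.24),0,0,np.float64(-7.04),110],[np.float64(4.39),np.float64(-2.08),np.float64(-0.24),0,0,np.float64(-7.04),110],[np.float64(4.62),np.float64(-1.52),np.float64(-0.24),0,0,np.float64(-7.04),110],[np.float64(4.77),np.float64(-0.95),np.float64(-0.24),0,0,np.float64(-7.04),110],[np.float64(4.85),np.float64(-0.35),np.float64(-0.24),0,0,np.float64(-7.04),110],[np.float64(4.85),np.float64(0.24),np.float64(-0.24),0,0,np.float64(-7.04),110],[np.float64(4.79),np.float64(0.84),np.float64(-0.24),0,0,np.float64(-7.04),110],[np.float64(4.65),np.float64(1.42),np.float64(-0.24),0,0,
[... 158 characters left out ...]
0,np.float64(-7.04),110],[np.float64(3.82),np.float64(3.0),np.float64(-0.24),0,0,np.float64(-7.04),110],[np.float64(3.43),np.float64(3.45),np.float64(-0.24),0,0,np.float64(-7.04),110],[np.float64(2.98),np.float64(3.84),np.float64(-0.24),0,0,np.float64(-7.04),110],[np.float64(2.49),np.float64(4.18),np.float64(-0.24),0,0,np.float64(-7.04),110],[np.float64(1.96),np.float64(4.45),np.float64(-0.24),0,0,np.float64(-7.04),110],[np.float64(1.39),np.float64(4.66),np.float64(-0.24),0,0,np.float64(-7.04),110],[np.float64(0.81),np.float64(4.79),np.float64(-0.24),0,0,np.float64(-7.04),110],[np.float64(0.22),np.float64(4.86),np.float64(-0.24),0,0,np.float64(-7.04),110],[0,0,0,0,0,0,110],[0,0,0,0,0,0,110]]
```

Call:
apply_moves(targets=[[[3.8, -3.1, -0.3, 0, 0, -7, 110], [4.1, -2.6, -0.3, 0, 0, -7, 110], [4.4, -2.1, -0.3, 0, 0, -7, 110], [4.6, -1.5, -0.3, 0, 0, -7, 110], [4.8, -1, -0.3, 0, 0, -7, 110], [4.8, -0.4, -0.3, 0, 0, -7, 110], [4.8, 0.2, -0.3, 0, 0, -7, 110], [4.8, 0.8, -0.3, 0, 0, -7, 110], [4.6, 1.4, -0.3, 0, 0, -7, 110], [4.4, 2, -0.3, 0, 0, -7, 110], [4.2, 2.5, -0.2, 0, 0, -7, 110], [3.8, 3, -0.2, 0, 0, -7, 110], [3.4, 3.4, -0.2, 0, 0, -7, 110], [3, 3.8, -0.2, 0, 0, -7, 110], [2.5, 4.2, -0.2, 0, 0, -7, 110], [2, 4.4, -0.2, 0, 0, -7, 110], [1.4, 4.7, -0.2, 0, 0, -7, 110], [0.8, 4.8, 0, 0, 0, -7, 110], [0.2, 4.8, 0, 0, 0, -7, 110], [0, 0, 0, 0, 0, 0, 110]]])

```text
clock: 2.2
eef_pos: [0.6766, 0.2389, 0.2456]
tool_rot: [0.242, 0.97, 0.0, -0.002]
force: [-0.2, -0.1, -0.7]
finger_gap: 0.57
grasp_force: 0.0
```

```bash
sed -i 's/round(\(e\[0\]\*np.cos(a).*\),2),round(\(.*\),2),round(-e\[2\],2),0,0,round(-dt\/n,2)/float(round(\1,2)),float(round(\2,2)),float(round(-e[2],2)),0,0,float(round(-dt\/n,2))/' plan.py; python3 plan.py .6735 .238 .25 152.4 110 5 2; python3 plan.py .6735 .238 .116 152.4 110 3 2; python3 -c "
from h import *
show(names=['top'])"
```

```text
2.2 [0.6766 0.2389 0.2456] 151.9 1
[[0.23,-0.22,-0.44,0,0,-0.47,110],[0,0,0,0,0,0,110],[0,0,0,0,0,0,110]]
2.2 [0.6766 0.2389 0.2456] 151.9 5
[[0.05,-0.04,2.59,0,0,-0.09,110],[0.05,-0.04,2.59,0,0,-0.09,110],[0.05,-0.04,2.59,0,0,-0.09,110],[0.05,-0.04,2.59,0,0,-0.09,110],[0.05,-0.04,2.59,0,0,-0.09,110],[0,0,0,0,0,0,110],[0,0,0,0,0,0,110]]
top white [441, 231, 12, 10] [ 642. -243.] [34.7  6.6] 53.5 60.2
top white [285, 251, 23, 30] [582.4 113.4] [60.4 42. ] 13.9 59.5
top white [338, 252, 18, 27] [580.2  -5. ] [40.1 60.6] 88.2 59.4
top white [365, 300, 29, 31] [461.  -77.7] [43.  60.4] 57.9 59.4
top orange [228, 162, 21, 27] [771.3 232.8] [32.6 31.9] 63.7 195.6
top blue [243, 235, 7, 8] [642.4 227.3] [14.2 16.3] 79.3 93.3
top blue [618, 271, 8, 39] [ 499.9 -653.8] [14.1 90.3] 89.7 95.6
top green [431, 266, 83, 90] [ 467.4 -313. ] [203.8 210.9] 85.6 3.9
top red [243, 280, 14, 46] [498.9 231.4] [ 31.6 108.6] 88.5 4.6
```

Call:
apply_moves(targets=[[[0.2, -0.2, 1, 0, 0, -0.5, 110], [0, 0, 3, 0, 0, 0, 110], [0, 0, 3, 0, 0, 0, 110], [0, 0, 3, 0, 0, 0, 110], [0, 0, 2.7, 0, 0, 0, 110], [0, 0, 0, 0, 0, 0, 110], [0, 0, 0, 0, 0, 0, 255], [0, 0, 0, 0, 0, 0, 255], [0, 0, 0, 0, 0, 0, 255], [0, 0, 0, 0, 0, 0, 255], [0, 0, 0, 0, 0, 0, 255], [0, 0, 0, 0, 0, 0, 255], [0, 0, 0, 0, 0, 0, 255]]], newtons=25)

```text
clock: 3.55
eef_pos: [0.6746, 0.2336, 0.1249]
tool_rot: [0.241, 0.97, 0.001, 0.002]
force: [0.8, 0.8, 6.0]
finger_gap: 0.256
grasp_force: 25.0
```

Run:
```python
from h import *
s=robot.get_state(); print(s)
p,_=robot.camera("scene"); 
a=p[120:300,330:510]
q,_=robot.camera("top"); b=q[140:320,160:340]
cv2.imwrite("pics/g1.png",cv2.resize(np.hstack([a,b]),None,fx=2.2,fy=2.2,interpolation=cv2.INTER_CUBIC))
```

```text
{'clock': 3.55, 'q': array([ 2.12197514e-01,  5.57511873e-01,  1.23589891e+00,  1.52517111e-04,
        1.34404808e+00, -8.71056615e-01]), 'joint_vel': array([ 0.00015845,  0.0019332 , -0.00059808, -0.00011222, -0.00128248,
        0.00091386]), 'joint_torque': array([-3.83024840e-01, -4.63246715e+01, -2.46265358e+01, -1.65995685e-01,
        1.69764343e-01, -3.52842784e-03]), 'eef_pos': array([0.67457948, 0.23356174, 0.12488937]), 'tool_rot': array([0.24137991, 0.97042849, 0.00097686, 0.00182299]), 'force': array([0.84823587, 0.79030252, 6.01450074]), 'wrist_torque': array([ 0.1217444 , -0.19563507, -0.02273293]), 'grasp_force': 25.001082122325897, 'finger_gap': 0.2563280073288589}
```

View pics/g1.png

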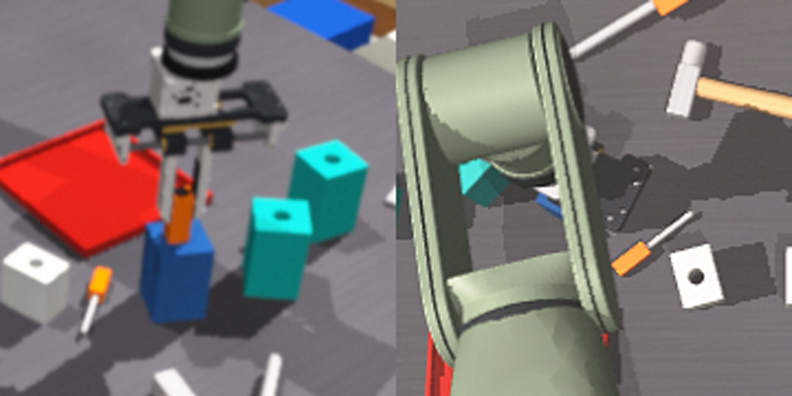

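The gauge is gripped: the image shows the handle between the fingers at crop (180,215). The two look-alike gauges now lie on the bench, but both are still on the table. I'll lift gently and check the force.

Call:
apply_moves(targets=[[[0, 0, -0.5, 0, 0, 0, 255], [0, 0, -0.5, 0, 0, 0, 255], [0, 0, 0, 0, 0, 0, 255], [0, 0, 0, 0, 0, 0, 255], [0, 0, 0, 0, 0, 0, 255]]])

```text
clock: 4.15
eef_pos: [0.6737, 0.2337, 0.1329]
tool_rot: [0.241, 0.97, 0.001, 0.001]
force: [3.4, 3.3, -0.6]
finger_gap: 0.255
grasp_force: 25.0
```

Call:
apply_moves(targets=[[[0, 0.2, 0, 0, 0, 0, 255], [0, 0.1, -0.5, 0, 0, 0, 255], [0, 0, -1, 0, 0, 0, 255], [0, 0, -1.5, 0, 0, 0, 255], [0, 0, -2, 0, 0, 0, 255], [0, 0, -2, 0, 0, 0, 255], [0, 0, -2, 0, 0, 0, 255], [0, 0, -2, 0, 0, 0, 255], [0, 0, -2, 0, 0, 0, 255], [0, 0, 0, 0, 0, 0, 255], [0, 0, 0, 0, 0, 0, 255], [0, 0, 0, 0, 0, 0, 255]]])

```text
clock: 5.35
eef_pos: [0.6734, 0.2351, 0.2609]
tool_rot: [0.242, 0.97, -0.001, -0.001]
force: [-0.3, -1.2, -1.9]
finger_gap: 0.25
grasp_force: 25.0
```

```bash
python3 - <<'E'
from h import *
show()
p,_=robot.camera("scene"); q,_=robot.camera("top")
cv2.imwrite("pics/g2.png",np.vstack([cv2.resize(p[60:360,200:560],(792,660))[:, :],])[:600])
cv2.imwrite("pics/t2.png",q)
E
python3 plan.py .583 .113 .26 152.4 255 3 2
```

```text
top white [439, 228, 18, 13] [ 645.  -243.9] [46.8 10.7] 52.3 59.8
top white [285, 251, 23, 29] [582.2 113.5] [59.8 42. ] 13.8 59.3
top white [338, 252, 18, 27] [580.5  -5.1] [40.1 60.9] 88.4 59.5
top white [365, 300, 29, 31] [461.  -77.6] [42.9 60.3] 58.1 59.5
top orange [273, 117, 34, 27] [927.9 124.8] [34.9 83.1] 27.8 31.8
top blue [243, 235, 7, 8] [642.1 227.4] [13.4 14. ] 73.0 94.0
top blue [618, 271, 8, 39] [ 499.9 -654. ] [90.5 13.2] 0.2 95.8
top green [431, 266, 83, 90] [ 467.4 -312.5] [202.  210.9] 85.6 3.9
top red [243, 280, 14, 47] [497.6 231.7] [ 32.3 111. ] 88.4 4.8
scene white [331, 231, 30, 22] [585.1 113.2] [64.7 48.3] 13.6 59.8
scene white [244, 236, 18, 21] [465.2 -76.8] [41.2 67.2] 58.2 59.7
scene white [292, 248, 29, 25] [582.6  -4.7] [67.2 46.5] 0.3 59.9
scene white [215, 325, 30, 19] [ 682.4 -265.2] [59.6 29.9] 65.9 59.7
scene orange [411, 154, 15, 28] [676.9 234.2] [28.  22.5] 71.8 266.1
scene orange [441, 319, 26, 32] [942.7 129.2] [29.7 88.1] 8.3 29.0
scene blue [397, 220, 30, 21] [675.1 238.7] [62.2 70.7] 61.9 95.1
scene green [106, 260, 110, 93] [ 460.1 -310.5] [201.1 234.1] 85.5 5.2
scene red [324, 175, 102, 62] [454.9 319.5] [209.5 219. ] 88.0 5.8
5.55 [0.6738 0.2354 0.2609] 152.0 5
[[0.46,-3.01,0.02,0,0,-0.07,255],[0.46,-3.01,0.02,0,0,-0.07,255],[0.46,-3.01,0.02,0,0,-0.07,255],[0.47,-3.01,0.02,0,0,-0.07,255],[0.47,-3.01,0.02,0,0,-0.07,255],[0,0,0,0,0,0,255],[0,0,0,0,0,0,255]]
```

View pics/g2.png

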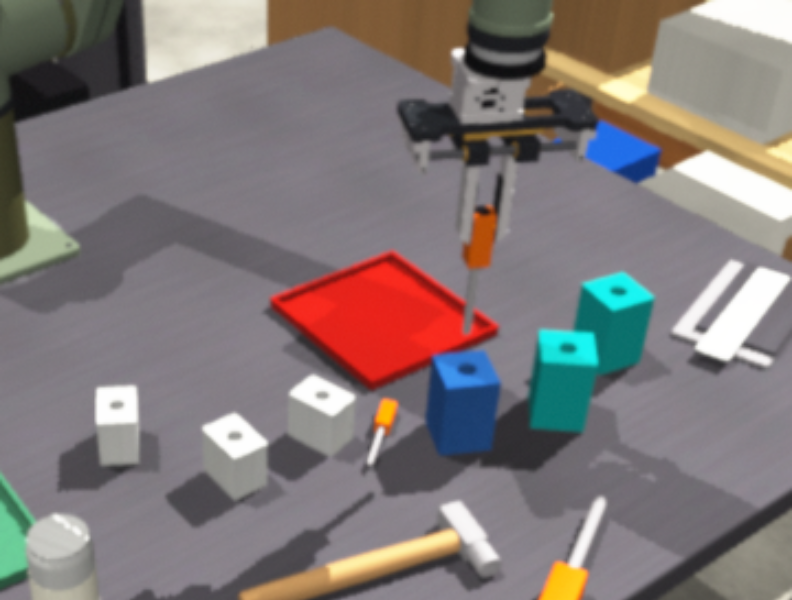

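The gauge is lifted, with its tip at crop (468,332), but it may be tilted. I'll fit the pin axis from the depth.

```bash
cat > pin.py <<'E'
from h import *
from plan import st
def fit(n="scene"):
    p0,yaw,s=st(); p,W=world(n)
    k=np.linalg.norm(W[...,:2]-p0[:2],axis=-1)<.035
    c=robot.camera_model(n)["cam_to_world"][:3,3]
    o=[]
    for a in np.arange(-.125,-.0,.01):
        m=k&(W[...,2]>p0[2]+a)&(W[...,2]<p0[2]+a+.01)
        q=W[m]
        if len(q)>3: o.append([a+.005,len(q),*((q.mean(0)-p0)[:2]*1000),np.median(q[:,2])*1000])
    o=np.round(o,3); print(p0,yaw); print(o); print("minz",np.nanmin(W[k][:,2][W[k][:,2]>.1]))
if __name__=="__main__": fit()
E
python3 pin.py
```

```text
[0.67377079 0.2354105  0.26090309] 152.04771205703398
[[-1.10000e-01  1.80000e+01 -8.82000e-01 -4.76000e-01  1.52324e+02]
 [-1.00000e-01  1.40000e+01 -6.49000e-01 -5.89000e-01  1.60275e+02]
 [-9.00000e-02  1.40000e+01 -1.34000e+00 -3.88000e-01  1.70260e+02]
 [-8.00000e-02  1.60000e+01  6.60000e-01 -1.00800e+00  1.81325e+02]
 [-7.00000e-02  1.20000e+01  2.56000e-01 -1.21100e+00  1.89604e+02]
 [-6.00000e-02  2.00000e+01  2.74000e-01 -1.34200e+00  2.00191e+02]
 [-5.00000e-02  1.40000e+01 -4.68000e-01 -7.94000e-01  2.10082e+02]
 [-4.00000e-02  1.80000e+01  6.14000e-01 -1.68900e+00  2.21193e+02]
 [-3.00000e-02  2.00000e+01  5.00600e+00 -3.62600e+00  2.34510e+02]
 [-2.00000e-02  5.00000e+01  3.54200e+00 -5.17100e+00  2.41041e+02]
 [-1.00000e-02  5.10000e+01  3.53500e+00 -5.07900e+00  2.50571e+02]
 [-0.00000e+00  4.70000e+01  6.50500e+00 -3.51400e+00  2.61076e+02]]
minz 0.10004690908391556
```

Call:
apply_moves(targets=[[[0.5, -3, 0, 0, 0, 0, 255], [0.4, -3, 0, 0, 0, 0, 255], [0.4, -3, 1, 0, 0, 0, 255], [0.4, -3, 2, 0, 0, 0, 255], [0.2, -3, 2, 0, 0, 0, 255], [0, 0, 1, 0, 0, 0, 255], [0, 0, 0, 0, 0, 0, 255], [0, 0, 0, 0, 0, 0, 255]]])

```text
clock: 6.4
eef_pos: [0.5883, 0.1127, 0.203]
tool_rot: [0.241, 0.97, 0.0, 0.001]
force: [0.4, -0.1, -1.1]
finger_gap: 0.25
grasp_force: 25.0
```

```bash
python3 pin.py
python3 - <<'E'
from h import *
pw=world("scene")
for o in blobs("scene","white",.05,.07,pw=pw): print(o)
p=pw[0]; cv2.imwrite("pics/a1.png",cv2.resize(p[150:290,260:420],None,fx=4,fy=4,interpolation=cv2.INTER_CUBIC))
E
python3 plan.py .5873 .1113 .199 152.4 255 5 0
```

```text
[0.58828486 0.11265667 0.20301079] 152.07209140935572
[[-1.10000e-01  1.20000e+01  5.15000e-01  2.74000e-01  9.24660e+01]
 [-1.00000e-01  1.50000e+01  1.30500e+00 -5.80000e-02  1.03439e+02]
 [-9.00000e-02  1.30000e+01  2.79000e-01 -3.64000e-01  1.12961e+02]
 [-8.00000e-02  1.30000e+01  1.05000e-01 -4.14000e-01  1.21724e+02]
 [-7.00000e-02  1.50000e+01 -2.79000e-01  2.50000e-01  1.31746e+02]
 [-6.00000e-02  1.60000e+01 -3.34000e-01  6.70000e-02  1.42182e+02]
 [-5.00000e-02  1.40000e+01  8.80000e-01  6.71000e-01  1.50786e+02]
 [-4.00000e-02  1.60000e+01  6.43000e-01  3.44000e-01  1.62138e+02]
 [-3.00000e-02  1.10000e+01  5.62700e+00 -2.58600e+00  1.74496e+02]
 [-2.00000e-02  4.40000e+01  5.12600e+00 -4.73900e+00  1.83560e+02]
 [-1.00000e-02  3.90000e+01  5.53500e+00 -4.64600e+00  1.91642e+02]
 [-0.00000e+00  4.80000e+01  8.07900e+00 -3.90600e+00  2.03203e+02]]
minz 0.10048704016762466
([331, 231, 30, 22], array([583.5, 114.2]), array([67.4, 50.5]), 16.1, 59.8)
([244, 236, 18, 21], array([463.9, -76.3]), array([41.2, 67.1]), 57.6, 60.0)
([292, 248, 29, 25], array([582.9,  -3.9]), array([65.7, 48. ]), 1.4, 59.7)
([215, 325, 30, 18], array([ 683.4, -265.7]), array([59.5, 29.7]), 65.8, 60.1)
6.5 [0.5889 0.1129 0.2038] 152.1 1
[[0.07,-0.22,0.48,0,0,-0.29,255]]
```

View pics/a1.png

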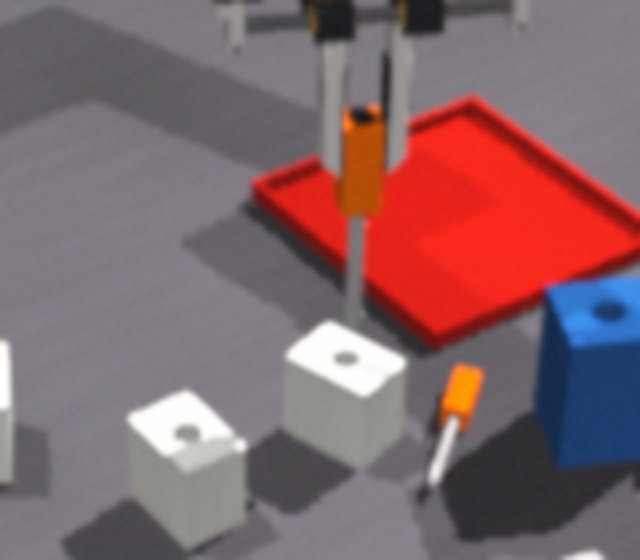

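Run:
```python
from h import *
f=lambda u,v:(260+(u+.5)/4-.5,150+(v+.5)/4-.5)
for z in (.078,.083,.088): print(ray("scene",f(353,325),z))
print(ray("scene",f(346,358),.06)); 
for u,v in ((359,220),(356,270)): print([np.round(ray("scene",f(u,v),z),4) for z in (.13,.17)])
q,_=robot.camera("top"); 
print(ray("top",(296,266),.06))
```

```text
[0.57665176 0.12519379 0.078     ]
[0.58156019 0.12094936 0.083     ]
[0.58646863 0.11670494 0.088     ]
[0.5818446 0.1163349 0.06     ]
[array([0.5495, 0.1495, 0.13  ]), array([0.5926, 0.1122, 0.17  ])]
[array([0.5878, 0.1159, 0.13  ]), array([0.629 , 0.0802, 0.17  ])]
[0.58012444 0.11295811 0.06      ]
```

Call:
apply_moves(targets=[[[0.1, -0.35, 0.5, 0, 0, 0, 255], [0, 0, 0.7, 0, 0, 0, 255], [0, 0, 0.7, 0, 0, 0, 255], [0, 0, 0.7, 0, 0, 0, 255], [0, 0, 0.5, 0, 0, 0, 255], [0, 0, 0, 0, 0, 0, 255], [0, 0, 0, 0, 0, 0, 255], [0, 0, 0, 0, 0, 0, 255], [0, 0, 0, 0, 0, 0, 255]]])

```text
clock: 7.45
eef_pos: [0.5853, 0.1094, 0.172]
tool_rot: [0.241, 0.97, 0.0, 0.0]
force: [0.2, 0.5, -1.9]
finger_gap: 0.25
grasp_force: 25.0
```

Call:
apply_moves(targets=[[[0, 0, 0.5, 0, 0, 0, 255], [0, 0, 0.5, 0, 0, 0, 255], [0, 0, 0.5, 0, 0, 0, 255], [0, 0, 0.5, 0, 0, 0, 255], [0, 0, 0.3, 0, 0, 0, 255], [0, 0, 0, 0, 0, 0, 255], [0, 0, 0, 0, 0, 0, 255], [0, 0, 0, 0, 0, 0, 255], [0, 0, 0, 0, 0, 0, 255]]])

```text
clock: 8.35
eef_pos: [0.5852, 0.1094, 0.1488]
tool_rot: [0.241, 0.97, 0.0, 0.0]
force: [0.1, -1.0, -1.2]
finger_gap: 0.252
grasp_force: 25.0
```

Call:
apply_moves(targets=[[[0, 0, 0.4, 0, 0, 0, 255], [0, 0, 0.4, 0, 0, 0, 255], [0, 0, 0.3, 0, 0, 0, 255], [0, 0, 0, 0, 0, 0, 255], [0, 0, 0, 0, 0, 0, 255], [0, 0, 0, 0, 0, 0, 255]]])

```text
clock: 8.95
eef_pos: [0.585, 0.1094, 0.1376]
tool_rot: [0.241, 0.97, 0.0, 0.0]
force: [-0.7, 0.1, -1.7]
finger_gap: 0.256
grasp_force: 25.0
```

Run:
```python
from h import *
print(robot.get_state()["force"],robot.get_state()["eef_pos"])
p,_=robot.camera("scene")
cv2.imwrite("pics/a2.png",cv2.resize(p[170:280,260:400],None,fx=4,fy=4,interpolation=cv2.INTER_CUBIC))
```

```text
[-0.6930945   0.06394153 -1.65016711] [0.5850197  0.10943157 0.13755459]
```

View pics/a2.png

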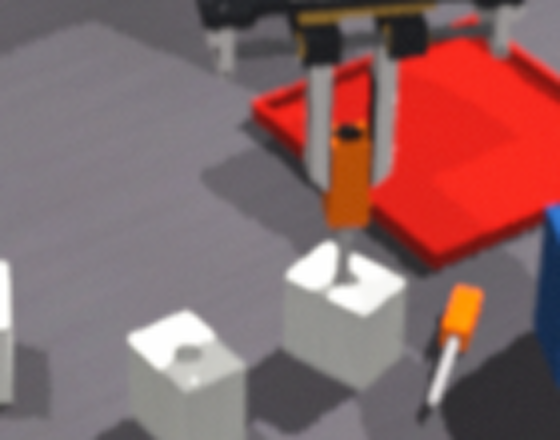

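Call:
apply_moves(targets=[[[0, 0, -1.5, 0, 0, 0, 255], [0, 0, -2, 0, 0, 0, 255], [0, 0, -2, 0, 0, 0, 255], [0, 0, -2, 0, 0, 0, 255], [0, 0, 0, 0, 0, 0, 255], [-1.3, -2.6, 0, 0, 0, 0, 255], [-1.4, -2.7, 0, 0, 0, 0, 255], [-1.4, -2.6, 0, 0, 0, 0, 255], [-1.3, -2.6, 0, 0, 0, 0, 255], [0, 0, 0, 0, 0, 0, 255], [0, 0, 0, 0, 0, 0, 255], [0, 0, 0, 0, 0, 0, 255]]])

```text
clock: 10.2
eef_pos: [0.5832, -0.0078, 0.2122]
tool_rot: [0.241, 0.97, 0.0, -0.0]
force: [-0.7, 0.9, -1.5]
finger_gap: 0.253
grasp_force: 25.0
```

```bash
python3 - <<'E'
from h import *
for n in("top","scene"):
  for o in blobs(n,"white",.05,.07): print(n,o)
E
python3 plan.py .5834 -.0088 .2 152.1 255 5 0
```

```text
top ([441, 232, 16, 9], array([ 640.3, -246.7]), array([36.6,  6. ]), 61.3, 62.1)
top ([285, 251, 23, 29], array([582.3, 113.3]), array([60.5, 41.8]), 14.0, 59.3)
top ([338, 261, 18, 18], array([569.8,  -4.7]), array([39.9, 39.4]), 88.4, 59.4)
top ([365, 300, 21, 31], array([461.5, -76.8]), array([40.9, 60.4]), 57.9, 59.2)
scene ([331, 231, 30, 23], array([584.2, 113.2]), array([64.1, 46.8]), 12.5, 60.0)
scene ([244, 236, 18, 21], array([463.8, -76. ]), array([41. , 67.1]), 57.9, 59.5)
scene ([292, 248, 29, 25], array([582.6,  -4.8]), array([65.2, 46.2]), 1.1, 59.9)
scene ([215, 325, 30, 18], array([ 682.8, -266. ]), array([59.3, 30. ]), 63.4, 60.5)
10.3 [ 0.5833 -0.0076  0.2123] 152.1 1
[[-0.07,-0.1,1.23,0,0,0.03,255]]
```

Call:
apply_moves(targets=[[[-0.1, -0.1, 1.2, 0, 0, 0, 255], [0, 0, 0.8, 0, 0, 0, 255], [0, 0, 0.8, 0, 0, 0, 255], [0, 0, 0.7, 0, 0, 0, 255], [0, 0, 0.6, 0, 0, 0, 255], [0, 0, 0, 0, 0, 0, 255], [0, 0, 0, 0, 0, 0, 255], [0, 0, 0, 0, 0, 0, 255]]])

```text
clock: 11.1
eef_pos: [0.5841, -0.01, 0.1719]
tool_rot: [0.242, 0.97, 0.0, 0.0]
force: [-0.4, 0.0, 0.1]
finger_gap: 0.252
grasp_force: 25.0
```

Call:
apply_moves(targets=[[[0, 0, 0.4, 0, 0, 0, 255], [0, 0, 0.4, 0, 0, 0, 255], [0, 0, 0.4, 0, 0, 0, 255], [0, 0, 0.4, 0, 0, 0, 255], [0, 0, 0.3, 0, 0, 0, 255], [0, 0, 0, 0, 0, 0, 255], [0, 0, 0, 0, 0, 0, 255], [0, 0, 0, 0, 0, 0, 255]]])

```text
clock: 11.9
eef_pos: [0.5839, -0.01, 0.1528]
tool_rot: [0.241, 0.97, 0.0, 0.0]
force: [-0.2, 1.3, 2.6]
finger_gap: 0.25
grasp_force: 25.0
```

Run:
```python
from h import *
fs=[]
for i in range(4):
    p,_=robot.camera("scene"); s=robot.get_state(); fs.append(s["force"])
print(np.round(fs,1),s["eef_pos"])
cv2.imwrite("pics/b2.png",cv2.resize(p[180:290,230:370],None,fx=4,fy=4,interpolation=cv2.INTER_CUBIC))
```

```text
[[-0.5  0.3  1.2]
 [-0.6  2.1  1.4]
 [-1.3  1.2  1.3]
 [-0.8  1.   1. ]] [ 0.5838635  -0.00997177  0.15265014]
```

View pics/b2.png

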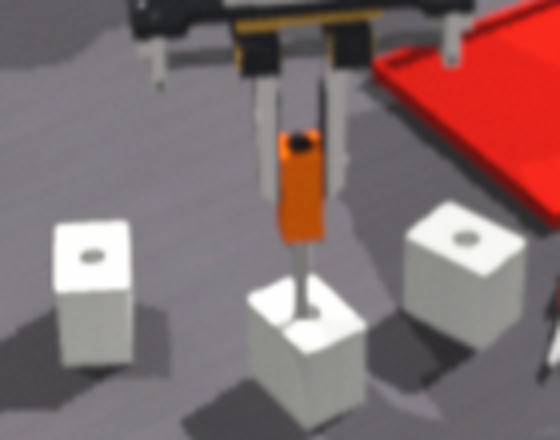

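B feels blind: net force is about 2.7 N with the tip near 36 mm, and the pin is in the bore at crop (303,318). Now block C.

Call:
apply_moves(targets=[[[0, 0, -1, 0, 0, 0, 255], [0, 0, -2, 0, 0, 0, 255], [0, 0, -2, 0, 0, 0, 255], [0, 0, -1, 0, 0, 0, 255], [0, 0, 0, 0, 0, 0, 255], [1.8, -3, 0, 0, 0, 0, 255], [1.8, -3, 0, 0, 0, 0, 255], [1.8, -3, 0, 0, 0, 0, 255], [1.8, -3, 0, 0, 0, 0, 255], [0, 0, 0, 0, 0, 0, 255], [0, 0, 0, 0, 0, 0, 255], [0, 0, 0, 0, 0, 0, 255]]])

```text
clock: 13.3
eef_pos: [0.4645, -0.082, 0.2122]
tool_rot: [0.241, 0.97, 0.0, 0.0]
force: [0.4, 0.6, -1.5]
finger_gap: 0.256
grasp_force: 25.0
```

```bash
python3 - <<'E'
from h import *
for n in("top","scene"):
  for o in blobs(n,"white",.05,.07): print(n,o)
E
python3 plan.py .4643 -.0818 .2 152.1 255 5 0
```

```text
top ([439, 217, 18, 24], array([ 656.5, -242.2]), array([59.2, 23.7]), 25.5, 61.2)
top ([285, 251, 23, 29], array([582.5, 113.5]), array([60.7, 42. ]), 13.5, 59.5)
top ([338, 252, 18, 27], array([580.6,  -5. ]), array([40.1, 60.9]), 88.6, 59.4)
top ([372, 300, 10, 14], array([481.6, -73.1]), array([13.5, 29.3]), 59.4, 59.5)
top ([365, 318, 11, 10], array([445.9, -57. ]), array([23.6, 12.6]), 57.9, 59.6)
scene ([331, 231, 30, 22], array([583. , 113.2]), array([64.2, 49.5]), 12.9, 59.8)
scene ([244, 236, 18, 20], array([463.2, -75.5]), array([41.1, 68.7]), 58.3, 59.9)
scene ([292, 248, 29, 25], array([582.9,  -4.7]), array([44.9, 66. ]), 87.9, 59.8)
scene ([215, 325, 30, 19], array([ 682.2, -265.2]), array([59.5, 29.7]), 66.0, 60.5)
13.4 [ 0.4647 -0.0819  0.2123] 152.1 1
[[0.04,-0.01,1.23,0,0,0.01,255]]
```

Call:
apply_moves(targets=[[[0, 0, 1.2, 0, 0, 0, 255], [0, 0, 0.8, 0, 0, 0, 255], [0, 0, 0.8, 0, 0, 0, 255], [0, 0, 0.7, 0, 0, 0, 255], [0, 0, 0.6, 0, 0, 0, 255], [0, 0, 0, 0, 0, 0, 255], [0, 0, 0, 0, 0, 0, 255], [0, 0, 0, 0, 0, 0, 255]]])

```text
clock: 14.2
eef_pos: [0.4642, -0.0823, 0.1718]
tool_rot: [0.242, 0.97, 0.0, 0.0]
force: [0.9, -0.1, -1.4]
finger_gap: 0.252
grasp_force: 25.0
```

Call:
apply_moves(targets=[[[0, 0, 0.4, 0, 0, 0, 255], [0, 0, 0.4, 0, 0, 0, 255], [0, 0, 0.4, 0, 0, 0, 255], [0, 0, 0.4, 0, 0, 0, 255], [0, 0, 0.4, 0, 0, 0, 255], [0, 0, 0, 0, 0, 0, 255], [0, 0, 0, 0, 0, 0, 255], [0, 0, 0, 0, 0, 0, 255]]])

```text
clock: 15.0
eef_pos: [0.464, -0.0823, 0.1515]
tool_rot: [0.241, 0.97, 0.0, -0.0]
force: [-0.1, 0.6, -1.7]
finger_gap: 0.256
grasp_force: 25.0
```

Run:
```python
from h import *
fs=[]
for i in range(3):
    p,_=robot.camera("scene"); s=robot.get_state(); fs.append(s["force"])
print(np.round(fs,1),s["eef_pos"])
```

```text
[[ 0.4 -0.1 -0.8]
 [ 0.  -0.2 -1.5]
 [-1.   0.3 -1.5]] [ 0.46402382 -0.08226956  0.15160505]
```

No force yet with the tip near 31 mm, so go deeper to confirm.

Call:
apply_moves(targets=[[[0, 0, 0.5, 0, 0, 0, 255], [0, 0, 0.5, 0, 0, 0, 255], [0, 0, 0.4, 0, 0, 0, 255], [0, 0, 0, 0, 0, 0, 255], [0, 0, 0, 0, 0, 0, 255], [0, 0, 0, 0, 0, 0, 255]]])

```text
clock: 15.75
eef_pos: [0.4639, -0.0823, 0.1374]
tool_rot: [0.241, 0.97, -0.0, -0.0]
force: [-0.0, 0.6, -1.4]
finger_gap: 0.255
grasp_force: 25.0
```

Run:
```python
from h import *
fs=[]
for i in range(3):
    p,_=robot.camera("scene"); s=robot.get_state(); fs.append(s["force"])
print(np.round(fs,1),s["eef_pos"])
cv2.imwrite("pics/c2.png",cv2.resize(p[180:290,180:330],None,fx=4,fy=4,interpolation=cv2.INTER_CUBIC))
```

```text
[[-0.4  0.7 -1.1]
 [-0.1 -0.  -0.6]
 [-0.1  1.4 -1.5]] [ 0.46394094 -0.082273    0.13754473]
```

View pics/c2.png

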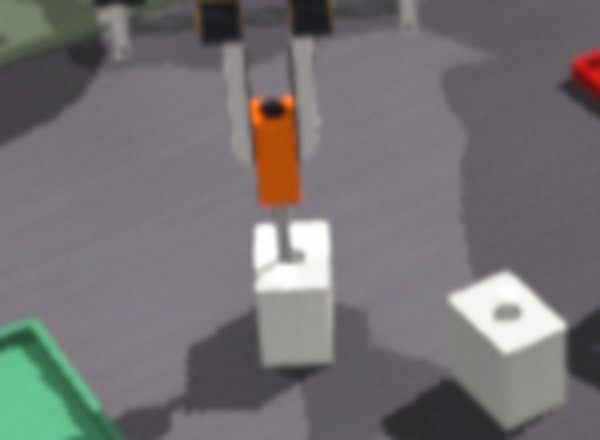

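C is through-bored as well: no force with the tip near 17 mm, and the pin is in the bore at crop (288,258). Now the gauge goes back to its stand.

Call:
apply_moves(targets=[[[0, 0, -1.5, 0, 0, 0, 255], [0, 0, -2.5, 0, 0, 0, 255], [0, 0, -2.5, 0, 0, 0, 255], [0, 0, -2.5, 0, 0, 0, 255], [0, 0, -1.5, 0, 0, 0, 255], [-0.4, 3.8, 0, 0, 0, 0, 255], [-0.4, 3.8, 0, 0, 0, 0, 255], [-0.4, 3.8, 0, 0, 0, 0, 255], [-0.4, 3.8, 0, 0, 0, 0, 255], [-0.4, 3.8, 0, 0, 0, 0, 255], [-0.4, 3.8, 0, 0, 0, 0, 255], [-0.4, 3.8, 0, 0, 0, 0, 255], [-0.4, 3.8, 0, 0, 0, 0, 255], [-0.4, 3.8, 0, 0, 0, 0, 255], [-0.2, 3.7, 0, 0, 0, 0, 255], [0, 0, 0, 0, 0, 0, 255], [0, 0, 0, 0, 0, 0, 255], [0, 0, 0, 0, 0, 0, 255]]])

```text
clock: 17.7
eef_pos: [0.6749, 0.2338, 0.2424]
tool_rot: [0.242, 0.97, -0.0, -0.0]
force: [0.8, 0.1, -1.1]
finger_gap: 0.252
grasp_force: 25.0
```

```bash
python3 plan.py .6755 .2345 .21 152.1 255 5 0
python3 - <<'E'
from h import *
p,_=robot.camera("scene")
cv2.imwrite("pics/s1.png",cv2.resize(p[150:270,350:490],None,fx=4,fy=4,interpolation=cv2.INTER_CUBIC))
E
```

```text
17.7 [0.6749 0.2338 0.2424] 152.0 1
[[-0.02,0.09,3.24,0,0,-0.08,255]]
```

View pics/s1.png

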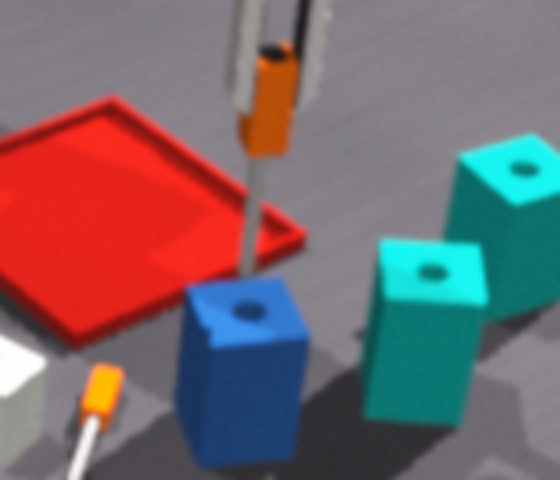

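The tip at crop (247,275) sits directly above the stand hole at (250,311), so lower it.

Call:
apply_moves(targets=[[[0, 0.1, 1, 0, 0, 0, 255], [0, 0, 1, 0, 0, 0, 255], [0, 0, 1, 0, 0, 0, 255], [0, 0, 1, 0, 0, 0, 255], [0, 0, 0, 0, 0, 0, 255], [0, 0, 0, 0, 0, 0, 255], [0, 0, 0, 0, 0, 0, 255]]])

```text
clock: 18.45
eef_pos: [0.676, 0.2358, 0.203]
tool_rot: [0.241, 0.97, 0.0, 0.0]
force: [0.4, 0.2, -0.7]
finger_gap: 0.252
grasp_force: 25.0
```

Call:
apply_moves(targets=[[[0, 0, 1, 0, 0, 0, 255], [0, 0, 1, 0, 0, 0, 255], [0, 0, 1, 0, 0, 0, 255], [0, 0, 1, 0, 0, 0, 255], [0, 0, 1, 0, 0, 0, 255], [0, 0, 1, 0, 0, 0, 255], [0, 0, 0, 0, 0, 0, 255], [0, 0, 0, 0, 0, 0, 255], [0, 0, 0, 0, 0, 0, 255]]])

```text
clock: 19.35
eef_pos: [0.6762, 0.2357, 0.1432]
tool_rot: [0.241, 0.97, 0.0, 0.001]
force: [0.1, -0.5, -1.0]
finger_gap: 0.255
grasp_force: 25.0
```

Call:
apply_moves(targets=[[[0, 0, 0.5, 0, 0, 0, 255], [0, 0, 0.5, 0, 0, 0, 255], [0, 0, 0.4, 0, 0, 0, 255], [0, 0, 0.2, 0, 0, 0, 255], [0, 0, 0.2, 0, 0, 0, 255], [0, 0, 0, 0, 0, 0, 255], [0, 0, 0, 0, 0, 0, 255]]])

```text
clock: 20.05
eef_pos: [0.6757, 0.2356, 0.1249]
tool_rot: [0.241, 0.97, 0.0, 0.0]
force: [-1.5, -0.3, 2.5]
finger_gap: 0.248
grasp_force: 25.0
```

The shoulder is seated, with about 4 N net. Release and lift.

Call:
apply_moves(targets=[[[0, 0, 0, 0, 0, 0, 130], [0, 0, 0, 0, 0, 0, 130], [0, 0, 0, 0, 0, 0, 130], [0, 0, 0, 0, 0, 0, 130], [0, 0, -1, 0, 0, 0, 130], [0, 0, -2, 0, 0, 0, 130], [0, 0, -3, 0, 0, 0, 130], [0, 0, -4, 0, 0, 0, 130], [0, 0, -4, 0, 0, 0, 130], [0.4, -4, 0, 0, 0, 0, 130], [0.4, -4, 0, 0, 0, 0, 130], [0.4, -4, 0, 0, 0, 0, 130], [0.4, -4, 0, 0, 0, 0, 130], [0, 0, 0, 0, 0, 0, 130], [0, 0, 0, 0, 0, 0, 130]]])

```text
clock: 21.55
eef_pos: [0.5868, 0.1014, 0.2657]
tool_rot: [0.242, 0.97, 0.001, 0.001]
force: [0.2, 0.2, 0.1]
finger_gap: 0.492
grasp_force: 0.0
```

```bash
python3 - <<'E'
from h import *
show()
p,_=robot.camera("scene"); cv2.imwrite("pics/s2.png",p)
E
python3 plan.py .5823 .1132 .2 150 60 5 0
```

```text
top white [442, 233, 15, 8] [ 639.7 -247.8] [35.4  5.8] 64.0 60.8
top white [338, 253, 18, 26] [579.3  -5. ] [40.2 58.4] 88.6 59.3
top white [287, 264, 20, 16] [562.4 119. ] [51.5 27.2] 55.2 59.2
top white [365, 300, 29, 31] [461.1 -77.4] [43.1 60.1] 58.2 59.2
top orange [273, 117, 34, 26] [927.1 125.2] [33.3 83.9] 27.3 31.7
top blue [224, 222, 5, 12] [668.9 270.9] [26.2 10.3] 2.5 93.8
top blue [617, 271, 10, 39] [ 499.8 -653.4] [90.3 12.2] 0.8 94.8
top green [431, 266, 83, 90] [ 467.3 -315. ] [206.3 212.2] 86.1 3.9
top red [172, 278, 61, 89] [454.8 344.1] [150.4 209.9] 87.9 3.7
top red [255, 280, 2, 19] [530.6 216. ] [ 1.5 43.5] 88.5 12.3
scene white [331, 231, 30, 22] [583.8 114.2] [64.7 49.5] 12.3 59.9
scene white [244, 236, 18, 21] [463.7 -75.9] [41. 69.] 57.7 60.2
scene white [292, 248, 29, 24] [582.8  -3.9] [46.5 64. ] 88.9 60.0
scene white [215, 325, 30, 19] [ 682.8 -265.2] [59.1 27.9] 66.4 60.6
scene orange [406, 205, 13, 25] [674.5 235.4] [25.8 29.6] 59.2 136.2
scene orange [442, 319, 25, 31] [942.2 129.8] [31.4 88.3] 8.4 29.9
scene blue [397, 220, 30, 21] [676.2 239.1] [63.  66.6] 61.8 95.3
scene green [106, 260, 110, 94] [ 460.  -310.3] [201.9 233.9] 85.7 5.3
scene red [324, 175, 102, 62] [455.2 318.9] [205.2 215.9] 87.5 5.8
21.7 [0.5874 0.1028 0.265 ] 152.1 2
[[0.47,0.34,3.25,0,0,1.06,60],[0.48,0.33,3.25,0,0,1.06,60]]
```

View pics/s2.png

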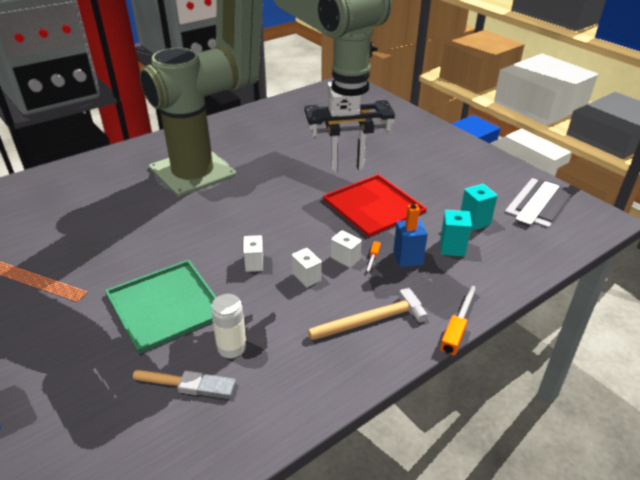

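The gauge hangs upright in the stand at (413,215). I'll grip A across its 42 mm sides.

```bash
python3 -c "
from h import *
for u in((376,248),(368,268)): print(ray('scene',u,.01))
"; python3 plan.py .583 .1133 .13 194 60 5 0
```

```text
[0.60678071 0.19522938 0.01      ]
[0.65268458 0.12915822 0.01      ]
21.7 [0.5874 0.1028 0.265 ] 152.1 6
[[0.15,0.12,2.25,0,0,-6.98,60],[0.13,0.14,2.25,0,0,-6.98,60],[0.11,0.15,2.25,0,0,-6.98,60],[0.09,0.17,2.25,0,0,-6.98,60],[0.07,0.18,2.25,0,0,-6.98,60],[0.05,0.18,2.25,0,0,-6.98,60]]
```

Call:
apply_moves(targets=[[[0.1, 0.1, 2.3, 0, 0, -7, 80], [0.1, 0.1, 2.3, 0, 0, -7, 80], [0.1, 0.2, 2.3, 0, 0, -7, 80], [0.1, 0.2, 2.2, 0, 0, -7, 80], [0.1, 0.2, 2.2, 0, 0, -7, 80], [0.1, 0.2, 2.2, 0, 0, -7, 80], [0, 0, 0, 0, 0, 0, 80], [0, 0, 0, 0, 0, 0, 80]]])

```text
clock: 22.5
eef_pos: [0.5824, 0.1134, 0.1293]
tool_rot: [-0.122, 0.993, 0.0, -0.0]
force: [-0.2, -0.0, 1.2]
finger_gap: 0.687
grasp_force: 0.0
```

```bash
python3 plan.py .583 .1133 .016 194 80 3 1; python3 -c "
from h import *
for o in blobs('scene','white',.05,.07): print(o)"
```

```text
22.5 [0.5824 0.1134 0.1293] -166.0 44
[[-0.0,-0.0,0.26,0,0,-8.18,80],[-0.0,-0.0,0.26,0,0,-8.18,80],[-0.0,-0.0,0.26,0,0,-8.18,80],[-0.0,-0.0,0.26,0,0,-8.18,80],[-0.0,-0.0,0.26,0,0,-8.18,80],[-0.0,-0.0,0.26,0,0,-8.18,80],[-0.0,-0.0,0.26,0,0,-8.18,80],[-0.0,-0.0,0.26,0,0,-8.18,80],[-0.0,-0.0,0.26,0,0,-8.18,80],[0.0,-0.0,0.26,0,0,-8.18,80],[0.0,-0.0,0.26,0,0,-8.18,80],[0.0,-0.0,0.26,0,0,-8.18,80],[0.0,-0.0,0.26,0,0,-8.18,80],[0.0,-0.0,0.26,0,0,-8.18,80],[0.0,-0.0,0.26,0,0,-8.18,80],[0.0,-0.0,0.26,0,0,-8.18,80],[0.0,-0.0,0.26,0,0,-8.18,80],[0.0,-0.0,0.26,0,0,-8.18,80],[0.0,-0.0,0.26,0,0,-8.18,80],[0.0,-0.0,0.26,0,0,-8.18,80],[0.0,0.0,0.26,0,0,-8.18,80],[0.0,0.0,0.26,0,0,-8.18,80],[0.0,0.0,0.26,0,0,-8.18,80],[0.0,0.0,0.26,0,0,-8.18,80],[0.0,0.0,0.26,0,0,-8.18,80],[0.0,0.0,0.26,0,0,-8.18,80],[0.0,0.0,0.26,0,0,-8.18,80],[0.0,0.0,0.26,0,0,-8.18,80],[0.0,0.0,0.26,0,0,-8.18,80],[0.0,0.0,0.26,0,0,-8.18,80],[0.0,0.0,0.26,0,0,-8.18,80],[-0.0,0.0,0.26,0,0,-8.18,80],[-0.0,0.0,0.26,0,0,-8.18,80],[-0.0,0.0,0.26,0,0,-8.18,80],[-0.0,0.0,0.26,0,0,-8.18,80],[-0.0,0.0,0.26,0,0,-8.18,80],[-0.0,0.0,0.26,0,0,-8.18,80],[-0.0,0.0,0.26,0,0,-8.18,80],[-0.0,0.0,0.26,0,0,-8.18,80],[-0.0,0.0,0.26,0,0,-8.18,80],[-0.0,0.0,0.26,0,0,-8.18,80],[-0.0,0.0,0.26,0,0,-8.18,80],[-0.0,-0.0,0.26,0,0,-8.18,80],[-0.0,-0.0,0.26,0,0,-8.18,80],[0,0,0,0,0,0,80]]
([331, 231, 30, 22], array([584. , 113.8]), array([65. , 49.9]), 14.1, 60.1)
([244, 236, 18, 21], array([463.1, -75.6]), array([41.3, 71.4]), 58.2, 59.9)
([292, 248, 29, 25], array([581.4,  -3.8]), array([45.5, 68.4]), 87.5, 59.9)
([215, 325, 30, 18], array([ 683.4, -265.1]), array([59.3, 29.4]), 67.2, 60.4)
```

Call:
apply_moves(targets=[[[0, 0, 3, 0, 0, 0, 80], [0, 0, 3, 0, 0, 0, 80], [0, 0, 2.5, 0, 0, 0, 80], [0, 0, 2, 0, 0, 0, 80], [0, 0, 0.8, 0, 0, 0, 80], [0, 0, 0, 0, 0, 0, 80], [0, 0, 0, 0, 0, 0, 120], [0, 0, 0, 0, 0, 0, 150], [0, 0, 0, 0, 0, 0, 255], [0, 0, 0, 0, 0, 0, 255], [0, 0, 0, 0, 0, 0, 255], [0, 0, 0, 0, 0, 0, 255]]], newtons=25)

```text
clock: 23.75
eef_pos: [0.5831, 0.1129, 0.0178]
tool_rot: [-0.122, 0.992, 0.0, 0.001]
force: [-0.2, -0.1, 6.0]
finger_gap: 0.45
grasp_force: 25.0
```

```bash
sed -i 's/dt=yaw-t$/dt=(yaw-t+180)%360-180/' plan.py; grep -c '%360' plan.py; sed -i 's/; dt=yaw-t/; dt=(yaw-t+180)%360-180/' plan.py; python3 plan.py .467 -.313 .13 176 255 5 0; tail -3 plan.py | head -1
```

```text
1
23.75 [0.5831 0.1129 0.0178] -166.0 10
[[2.16,-3.85,-1.12,0,0,1.8,255],[2.04,-3.92,-1.12,0,0,1.8,255],[1.91,-3.98,-1.12,0,0,1.8,255],[1.79,-4.04,-1.12,0,0,1.8,255],[1.66,-4.09,-1.12,0,0,1.8,255],[1.53,-4.14,-1.12,0,0,1.8,255],[1.4,-4.19,-1.12,0,0,1.8,255],[1.27,-4.23,-1.12,0,0,1.8,255],[1.13,-4.27,-1.12,0,0,1.8,255],[1.0,-4.3,-1.12,0,0,1.8,255]]
    print(s["clock"],np.round(p,4),round(t,1),n); print(str(rows+[[0,0,0,0,0,0,grip]]*rest).replace(" ",""))
```

Call:
apply_moves(targets=[[[0, 0, -1, 0, 0, 0, 255], [0, 0, -2.5, 0, 0, 0, 255], [0, 0, -3.5, 0, 0, 0, 255], [0, 0, -3.5, 0, 0, 0, 255], [0, 0, 0, 0, 0, 0, 255], [0, 0, 0, 0, 0, 0, 255]]])

```text
clock: 24.35
eef_pos: [0.5818, 0.1124, 0.1214]
tool_rot: [-0.122, 0.992, -0.0, 0.0]
force: [-0.9, 0.3, -3.0]
finger_gap: 0.446
grasp_force: 25.0
```

```bash
python3 plan.py .517 -.313 .125 176 255 3.6 0
```

```text
24.35 [0.5818 0.1124 0.1214] -166.0 12
[[1.38,-3.31,-0.03,0,0,1.5,255],[1.3,-3.34,-0.03,0,0,1.5,255],[1.21,-3.38,-0.03,0,0,1.5,255],[1.12,-3.41,-0.03,0,0,1.5,255],[1.03,-3.43,-0.03,0,0,1.5,255],[0.94,-3.46,-0.03,0,0,1.5,255],[0.85,-3.48,-0.03,0,0,1.5,255],[0.76,-3.51,-0.03,0,0,1.5,255],[0.66,-3.52,-0.03,0,0,1.5,255],[0.57,-3.54,-0.03,0,0,1.5,255],[0.48,-3.55,-0.03,0,0,1.5,255],[0.39,-3.57,-0.03,0,0,1.5,255]]
```

Call:
apply_moves(targets=[[[1.4, -3.3, 0, 0, 0, 1.5, 255], [1.3, -3.3, 0, 0, 0, 1.5, 255], [1.2, -3.4, 0, 0, 0, 1.5, 255], [1.1, -3.4, 0, 0, 0, 1.5, 255], [1, -3.4, 0, 0, 0, 1.5, 255], [0.9, -3.5, 0, 0, 0, 1.5, 255], [0.9, -3.5, 0, 0, 0, 1.5, 255], [0.8, -3.5, 0, 0, 0, 1.5, 255], [0.7, -3.5, 0, 0, 0, 1.5, 255], [0.6, -3.5, 0, 0, 0, 1.5, 255], [0.5, -3.6, 0, 0, 0, 1.5, 255], [0.3, -3.6, 0, 0, 0, 1.5, 255], [0, 0, 0, 0, 0, 0, 255], [0, 0, 0, 0, 0, 0, 255], [0, 0, 0, 0, 0, 0, 255]]])

```text
clock: 25.85
eef_pos: [0.5159, -0.311, 0.1191]
tool_rot: [0.034, 0.999, 0.002, -0.002]
force: [-0.1, 0.5, -4.2]
finger_gap: 0.446
grasp_force: 25.0
```

```bash
python3 plan.py .517 -.313 .03 176 255 3 0; python3 -c "
from h import *
show(names=['scene'])"
```

```text
25.85 [ 0.5159 -0.311   0.1191] 176.1 3
[[-0.04,-0.06,2.97,0,0,0.03,255],[-0.04,-0.06,2.97,0,0,0.03,255],[-0.04,-0.06,2.97,0,0,0.03,255]]
scene white [244, 236, 18, 21] [463.4 -76. ] [41.1 68.7] 57.5 59.8
scene white [292, 248, 29, 25] [580.8  -4.6] [44.9 67.4] 88.1 60.1
scene white [215, 325, 30, 19] [ 683.4 -265.2] [59.5 31.5] 67.8 59.9
scene orange [406, 205, 13, 25] [675.9 234.6] [26.2 28.7] 64.9 136.3
scene orange [442, 319, 25, 32] [942.9 129.8] [29.4 88.3] 8.0 30.1
scene blue [397, 220, 30, 21] [677. 238.] [62.4 64.6] 62.3 95.1
scene green [106, 260, 110, 93] [ 459.5 -310.3] [201.  236.7] 85.4 5.2
scene red [324, 175, 102, 62] [455.6 324.3] [220.4 217. ] 87.9 5.9
```

Call:
apply_moves(targets=[[[0, -0.2, 3, 0, 0, 0, 255], [0, 0, 3, 0, 0, 0, 255], [0, 0, 2, 0, 0, 0, 255], [0, 0, 1.2, 0, 0, 0, 255], [0, 0, 0, 0, 0, 0, 255], [0, 0, 0.2, 0, 0, 0, 255], [0, 0, 0.2, 0, 0, 0, 255], [0, 0, 0, 0, 0, 0, 255], [0, 0, 0, 0, 0, 0, 255]]])

```text
clock: 26.8
eef_pos: [0.5176, -0.3153, 0.0264]
tool_rot: [0.034, 0.999, -0.0, 0.001]
force: [-0.6, -0.6, -3.1]
finger_gap: 0.445
grasp_force: 25.0
```

Call:
apply_moves(targets=[[[0, 0, 0.2, 0, 0, 0, 255], [0, 0, 0.2, 0, 0, 0, 255], [0, 0, 0, 0, 0, 0, 255], [0, 0, 0, 0, 0, 0, 255]]])

```text
clock: 27.2
eef_pos: [0.5172, -0.3152, 0.0219]
tool_rot: [0.034, 0.999, -0.0, 0.0]
force: [-1.0, -0.4, 0.3]
finger_gap: 0.449
grasp_force: 25.0
```

It is in contact with the tray floor. Release, lift, and head for C.

Call:
apply_moves(targets=[[[0, 0, 0.1, 0, 0, 0, 255], [0, 0, 0, 0, 0, 0, 85], [0, 0, 0, 0, 0, 0, 85], [0, 0, 0, 0, 0, 0, 85], [0, 0, 0, 0, 0, 0, 85], [0, 0, -1, 0, 0, 0, 85], [0, 0, -3, 0, 0, 0, 85], [0, 0, -4, 0, 0, 0, 85], [0, 0, -3, 0, 0, 0, 85], [0, 0, 0, 0, 0, 0, 85]]])

```text
clock: 28.2
eef_pos: [0.5206, -0.3177, 0.1373]
tool_rot: [0.034, 0.999, -0.004, 0.005]
force: [0.2, 0.7, 1.0]
finger_gap: 0.668
grasp_force: 0.0
```

```bash
python3 plan.py .462 -.077 .13 148 80 2.5 0;  python3 -c "
from h import *
for o in blobs('scene','white',.05,.075): print(o)"
```

```text
28.2 [ 0.5206 -0.3177  0.1373] 176.1 10
[[0.75,2.36,0.07,0,0,2.81,80],[0.86,2.32,0.07,0,0,2.81,80],[0.98,2.28,0.07,0,0,2.81,80],[1.09,2.23,0.07,0,0,2.81,80],[1.2,2.17,0.07,0,0,2.81,80],[1.3,2.11,0.07,0,0,2.81,80],[1.4,2.04,0.07,0,0,2.81,80],[1.5,1.97,0.07,0,0,2.81,80],[1.59,1.9,0.07,0,0,2.81,80],[1.69,1.82,0.07,0,0,2.81,80]]
([244, 236, 18, 21], array([463.3, -76. ]), array([41. , 68.8]), 57.3, 59.7)
([292, 248, 29, 24], array([581.9,  -3.2]), array([67.7, 46.9]), 0.2, 59.9)
([156, 286, 30, 29], array([ 518. , -314.3]), array([42.9, 67.6]), 85.8, 63.8)
([214, 325, 31, 19], array([ 680.8, -265.7]), array([60.1, 33.1]), 62.6, 62.7)
```

Call:
apply_moves(targets=[[[0.7, 2.4, 0, 0, 0, 2.8, 80], [0.9, 2.3, 0, 0, 0, 2.8, 80], [1, 2.3, 0, 0, 0, 2.8, 80], [1.1, 2.2, 0, 0, 0, 2.8, 80], [1.2, 2.2, 0, 0, 0, 2.8, 80], [1.3, 2.1, 0, 0, 0, 2.8, 80], [1.4, 2, 0, 0, 0, 2.8, 80], [1.5, 2, 0, 0, 0, 2.8, 80], [1.6, 1.9, 0, 0, 0, 2.8, 80], [1.6, 1.8, 0, 0, 0, 2.9, 80], [0, 0, 0, 0, 0, 0, 80], [0, 0, 0, 0, 0, 0, 80]]])

```text
clock: 29.45
eef_pos: [0.458, -0.0741, 0.1294]
tool_rot: [0.275, 0.961, -0.0, -0.001]
force: [0.6, -0.4, -0.1]
finger_gap: 0.683
grasp_force: 0.0
```

```bash
python3 plan.py .462 -.077 .016 148 80 3 0;  python3 -c "
from h import *
for o in blobs('scene','white',.05,.075): print(o)"
```

```text
29.45 [ 0.458  -0.0741  0.1294] 148.1 4
[[-0.12,-0.01,2.84,0,0,0.02,80],[-0.12,-0.01,2.84,0,0,0.02,80],[-0.12,-0.01,2.84,0,0,0.02,80],[-0.12,-0.01,2.84,0,0,0.02,80]]
([244, 236, 18, 21], array([463.6, -75.8]), array([41.3, 67.8]), 58.2, 59.9)
([292, 248, 29, 24], array([580.7,  -4.5]), array([44.6, 70.6]), 88.7, 59.9)
([156, 287, 30, 28], array([ 518.3, -314.9]), array([43.1, 66.4]), 86.8, 63.6)
([214, 325, 31, 19], array([ 681.9, -264.8]), array([60. , 32.6]), 66.9, 62.5)
```

Call:
apply_moves(targets=[[[-0.5, 0, 3, 0, 0, 0, 80], [0, 0, 3, 0, 0, 0, 80], [0, 0, 2.5, 0, 0, 0, 80], [0, 0, 2, 0, 0, 0, 80], [0, 0, 0.7, 0, 0, 0, 80], [0, 0, 0, 0, 0, 0, 80], [0, 0, 0, 0, 0, 0, 120], [0, 0, 0, 0, 0, 0, 150], [0, 0, 0, 0, 0, 0, 255], [0, 0, 0, 0, 0, 0, 255], [0, 0, 0, 0, 0, 0, 255], [0, 0, 0, 0, 0, 0, 255]]], newtons=25)

```text
clock: 30.7
eef_pos: [0.4639, -0.0775, 0.0195]
tool_rot: [0.276, 0.961, -0.0, 0.001]
force: [-0.7, -1.3, 6.3]
finger_gap: 0.445
grasp_force: 25.0
```

Call:
apply_moves(targets=[[[0, 0, -1, 0, 0, 0, 255], [0, 0, -2.5, 0, 0, 0, 255], [0, 0, -3.5, 0, 0, 0, 255], [0, 0, -3.5, 0, 0, 0, 255], [0, 0, 0, 0, 0, 0, 255], [0, 0, 0, 0, 0, 0, 255]]])

```text
clock: 31.3
eef_pos: [0.4627, -0.0768, 0.1232]
tool_rot: [0.276, 0.961, 0.0, 0.0]
force: [0.2, 0.8, -4.5]
finger_gap: 0.443
grasp_force: 25.0
```

```bash
python3 plan.py .417 -.313 .12 176 255 3 0
```

```text
31.3 [ 0.4627 -0.0768  0.1232] 148.0 8
[[-1.08,-2.81,0.04,0,0,-3.51,255],[-0.91,-2.87,0.04,0,0,-3.51,255],[-0.73,-2.92,0.04,0,0,-3.51,255],[-0.55,-2.96,0.04,0,0,-3.51,255],[-0.37,-2.98,0.04,0,0,-3.51,255],[-0.19,-3.0,0.04,0,0,-3.51,255],[-0.0,-3.01,0.04,0,0,-3.51,255],[0.18,-3.0,0.04,0,0,-3.51,255]]
```

Call:
apply_moves(targets=[[[-1.1, -2.8, 0, 0, 0, -3.5, 255], [-0.9, -2.9, 0, 0, 0, -3.5, 255], [-0.7, -2.9, 0, 0, 0, -3.5, 255], [-0.6, -3, 0, 0, 0, -3.5, 255], [-0.4, -3, 0, 0, 0, -3.5, 255], [-0.2, -3, 0, 0, 0, -3.5, 255], [0, -3, 0, 0, 0, -3.5, 255], [0.2, -3, 0, 0, 0, -3.5, 255], [0, 0, 0, 0, 0, 0, 255], [0, 0, 0, 0, 0, 0, 255], [0, 0, 0, 0, 0, 0, 255]]])

```text
clock: 32.4
eef_pos: [0.4163, -0.3119, 0.1214]
tool_rot: [0.035, 0.999, 0.002, -0.001]
force: [-0.6, -0.0, -3.8]
finger_gap: 0.448
grasp_force: 25.0
```

```bash
python3 plan.py .417 -.313 .03 176 255 3 0;  python3 -c "
from h import *
for o in blobs('scene','white',.05,.075): print(o)"
```

```text
32.4 [ 0.4163 -0.3119  0.1214] 176.0 4
[[-0.02,-0.03,2.28,0,0,-0.01,255],[-0.02,-0.03,2.28,0,0,-0.01,255],[-0.02,-0.03,2.28,0,0,-0.01,255],[-0.02,-0.03,2.28,0,0,-0.01,255]]
([292, 248, 29, 24], array([582.3,  -3.7]), array([46.9, 64.8]), 87.2, 59.7)
([156, 286, 30, 30], array([ 518.3, -314.7]), array([42.4, 65.1]), 85.6, 63.7)
([214, 325, 31, 19], array([ 681.7, -265. ]), array([59.9, 29.7]), 65.8, 62.7)
```

Call:
apply_moves(targets=[[[0, 0, 3, 0, 0, 0, 255], [0, 0, 3, 0, 0, 0, 255], [0, 0, 2, 0, 0, 0, 255], [0, 0, 1.4, 0, 0, 0, 255], [0, 0, 0, 0, 0, 0, 255], [0, 0, 0.2, 0, 0, 0, 255], [0, 0, 0.2, 0, 0, 0, 255], [0, 0, 0, 0, 0, 0, 255], [0, 0, 0, 0, 0, 0, 255]]])

```text
clock: 33.35
eef_pos: [0.4179, -0.3145, 0.0263]
tool_rot: [0.035, 0.999, -0.001, 0.001]
force: [0.4, 0.3, -3.9]
finger_gap: 0.443
grasp_force: 25.0
```

Call:
apply_moves(targets=[[[0, 0, 0.2, 0, 0, 0, 255], [0, 0, 0.2, 0, 0, 0, 255], [0, 0, 0, 0, 0, 0, 255], [0, 0, 0, 0, 0, 0, 255]]])

```text
clock: 33.75
eef_pos: [0.4179, -0.3146, 0.0235]
tool_rot: [0.035, 0.999, -0.0, 0.0]
force: [-4.3, 2.3, 9.0]
finger_gap: 0.446
grasp_force: 25.0
```

Call:
apply_moves(targets=[[[0, 0, 0, 0, 0, 0, 85], [0, 0, 0, 0, 0, 0, 85], [0, 0, 0, 0, 0, 0, 85], [0, 0, 0, 0, 0, 0, 85], [0, 0, -1, 0, 0, 0, 85], [0, 0, -3, 0, 0, 0, 85], [0, 0, -4, 0, 0, 0, 85], [0, 0, -3, 0, 0, 0, 85], [0, 0, 0, 0, 0, 0, 85]]])

```text
clock: 34.65
eef_pos: [0.4205, -0.3171, 0.1374]
tool_rot: [0.035, 0.999, -0.004, 0.004]
force: [1.5, -0.0, -0.0]
finger_gap: 0.668
grasp_force: 0.0
```

```bash
python3 -c "
from h import *
for n in ('top','scene'):
  for o in blobs(n,'white',.05,.075): print(n,o)"; python3 plan.py .5815 -.0045 .13 178.5 80 3 0
```

```text
top ([439, 217, 19, 24], array([ 655.8, -244.3]), array([60.5, 25.9]), 30.2, 63.1)
top ([338, 252, 18, 27], array([580.4,  -5. ]), array([40. , 60.8]), 88.5, 59.4)
top ([470, 276, 19, 26], array([ 517. , -314.9]), array([42.6, 59.5]), 86.6, 63.3)
scene ([292, 248, 29, 24], array([582.6,  -4.2]), array([46.1, 66.8]), 87.0, 59.8)
scene ([137, 262, 28, 27], array([ 418.2, -313.5]), array([42.1, 67.7]), 85.3, 63.4)
scene ([156, 286, 30, 29], array([ 517.9, -314.5]), array([43.1, 65.7]), 85.8, 63.6)
scene ([214, 325, 31, 19], array([ 682. , -265.6]), array([59.9, 31. ]), 64.5, 62.0)
34.75 [ 0.4178 -0.3143  0.1325] 176.0 11
[[-1.29,2.91,0.02,0,0,-0.23,80],[-1.3,2.91,0.02,0,0,-0.23,80],[-1.31,2.9,0.02,0,0,-0.23,80],[-1.32,2.9,0.02,0,0,-0.23,80],[-1.33,2.89,0.02,0,0,-0.23,80],[-1.34,2.89,0.02,0,0,-0.23,80],[-1.36,2.88,0.02,0,0,-0.23,80],[-1.37,2.88,0.02,0,0,-0.23,80],[-1.38,2.87,0.02,0,0,-0.23,80],[-1.39,2.87,0.02,0,0,-0.23,80],[-1.4,2.86,0.02,0,0,-0.23,80]]
```

Both through-bored blocks stand in the green tray, tops at 64 mm. Now B.

Call:
apply_moves(targets=[[[-1.3, 2.9, 0, 0, 0, 0, 80], [-1.3, 2.9, 0, 0, 0, 0, 80], [-1.3, 2.9, 0, 0, 0, -0.5, 80], [-1.3, 2.9, 0, 0, 0, -0.5, 80], [-1.3, 2.9, 0, 0, 0, -0.5, 80], [-1.3, 2.9, 0, 0, 0, -0.5, 80], [-1.4, 2.9, 0, 0, 0, -0.5, 80], [-1.4, 2.9, 0, 0, 0, 0, 80], [-1.4, 2.9, 0, 0, 0, 0, 80], [-1.4, 2.9, 0, 0, 0, 0, 80], [-1.4, 2.8, 0, 0, 0, 0, 80], [0, 0, 0, 0, 0, 0, 80], [0, 0, 0, 0, 0, 0, 80]]])

```text
clock: 36.05
eef_pos: [0.5785, -0.0027, 0.1293]
tool_rot: [0.013, 1.0, -0.0, -0.002]
force: [1.1, 0.4, 0.1]
finger_gap: 0.684
grasp_force: 0.0
```

```bash
python3 plan.py .5815 -.0045 .017 178.5 80 3 0;  python3 -c "
from h import *
for o in blobs('scene','white',.05,.075): print(o)"
```

```text
36.05 [ 0.5785 -0.0027  0.1293] 178.5 4
[[-0.08,-0.04,2.81,0,0,0.01,80],[-0.08,-0.04,2.81,0,0,0.01,80],[-0.08,-0.04,2.81,0,0,0.01,80],[-0.08,-0.04,2.81,0,0,0.01,80]]
([292, 248, 29, 25], array([582.6,  -4. ]), array([46.2, 66.6]), 88.2, 59.9)
([137, 262, 28, 26], array([ 418.9, -314. ]), array([42.2, 66.2]), 86.4, 63.3)
([156, 286, 30, 29], array([ 518. , -314.7]), array([42.6, 64.8]), 86.5, 63.7)
([214, 325, 31, 19], array([ 682.4, -265.8]), array([59.8, 29.3]), 64.5, 62.2)
```

Call:
apply_moves(targets=[[[-0.3, -0.2, 3, 0, 0, 0, 80], [0, 0, 3, 0, 0, 0, 80], [0, 0, 2.5, 0, 0, 0, 80], [0, 0, 2, 0, 0, 0, 80], [0, 0, 0.7, 0, 0, 0, 80], [0, 0, 0, 0, 0, 0, 80], [0, 0, 0, 0, 0, 0, 120], [0, 0, 0, 0, 0, 0, 150], [0, 0, 0, 0, 0, 0, 255], [0, 0, 0, 0, 0, 0, 255], [0, 0, 0, 0, 0, 0, 255], [0, 0, 0, 0, 0, 0, 255]]], newtons=25)

```text
clock: 37.3
eef_pos: [0.5841, -0.0052, 0.0208]
tool_rot: [0.014, 1.0, 0.0, 0.001]
force: [-0.0, 0.5, 6.2]
finger_gap: 0.447
grasp_force: 25.0
```

Call:
apply_moves(targets=[[[0, 0, -1, 0, 0, 0, 255], [0, 0, -2.5, 0, 0, 0, 255], [0, 0, -3.5, 0, 0, 0, 255], [0, 0, -3.5, 0, 0, 0, 255], [0, 0, 0, 0, 0, 0, 255], [0, 0, 0, 0, 0, 0, 255]]])

```text
clock: 37.9
eef_pos: [0.5828, -0.0053, 0.1243]
tool_rot: [0.013, 1.0, -0.0, 0.0]
force: [0.1, 0.3, -3.9]
finger_gap: 0.445
grasp_force: 25.0
```

```bash
python3 plan.py .453 .318 .12 177.5 255 3 0
```

```text
37.9 [ 0.5828 -0.0053  0.1243] 178.5 11
[[1.26,2.91,0.04,0,0,0.09,255],[1.26,2.9,0.04,0,0,0.09,255],[1.27,2.9,0.04,0,0,0.09,255],[1.27,2.9,0.04,0,0,0.09,255],[1.28,2.9,0.04,0,0,0.09,255],[1.28,2.9,0.04,0,0,0.09,255],[1.28,2.89,0.04,0,0,0.09,255],[1.29,2.89,0.04,0,0,0.09,255],[1.29,2.89,0.04,0,0,0.09,255],[1.3,2.89,0.04,0,0,0.09,255],[1.3,2.89,0.04,0,0,0.09,255]]
```

Call:
apply_moves(targets=[[[1.2, 2.9, 0, 0, 0, 0, 255], [1.3, 2.9, 0, 0, 0, 0, 255], [1.3, 2.9, 0, 0, 0, 0, 255], [1.3, 2.9, 0, 0, 0, 0, 255], [1.3, 2.9, 0, 0, 0, 0, 255], [1.3, 2.9, 0, 0, 0, 0, 255], [1.3, 2.9, 0, 0, 0, 0.5, 255], [1.3, 2.9, 0, 0, 0, 0.5, 255], [1.3, 2.9, 0, 0, 0, 0, 255], [1.3, 2.9, 0, 0, 0, 0, 255], [1.2, 2.8, 0, 0, 0, 0, 255], [0, 0, 0, 0, 0, 0, 255], [0, 0, 0, 0, 0, 0, 255], [0, 0, 3, 0, 0, 0, 255], [0, 0, 3, 0, 0, 0, 255], [0, 0, 2, 0, 0, 0, 255], [0, 0, 0.8, 0, 0, 0, 255], [0, 0, 0, 0, 0, 0, 255], [0, 0, 0, 0, 0, 0, 255], [0, 0, 0, 0, 0, 0, 255]]])

```text
clock: 39.9
eef_pos: [0.4539, 0.3175, 0.0379]
tool_rot: [0.022, 1.0, 0.001, 0.001]
force: [0.1, -0.9, -3.9]
finger_gap: 0.441
grasp_force: 25.0
```

Call:
apply_moves(targets=[[[0, 0, 0.6, 0, 0, 0, 255], [0, 0, 0.4, 0, 0, 0, 255], [0, 0, 0.2, 0, 0, 0, 255], [0, 0, 0, 0, 0, 0, 255], [0, 0, 0, 0, 0, 0, 255]]])

```text
clock: 40.4
eef_pos: [0.4523, 0.3171, 0.0248]
tool_rot: [0.022, 1.0, -0.0, -0.0]
force: [-1.3, -1.5, 2.5]
finger_gap: 0.443
grasp_force: 25.0
```

It is in contact with the floor (about 6 N net). Release, retreat and check everything.

Call:
apply_moves(targets=[[[0, 0, 0, 0, 0, 0, 85], [0, 0, 0, 0, 0, 0, 85], [0, 0, 0, 0, 0, 0, 85], [0, 0, 0, 0, 0, 0, 85], [0, 0, -1, 0, 0, 0, 85], [0, 0, -3, 0, 0, 0, 85], [0, 0, -4, 0, 0, 0, 85], [0, 0, -4, 0, 0, 0, 85], [0, 0, -3, 0, 0, 0, 85], [0, -4, 0, 0, 0, 0, 85], [0, -4, 0, 0, 0, 0, 85], [0, -4, 0, 0, 0, 0, 85], [0, -4, 0, 0, 0, 0, 85], [0, -4, 0, 0, 0, 0, 85], [0, 0, 0, 0, 0, 0, 85], [0, 0, 0, 0, 0, 0, 85]]])

```text
clock: 42.0
eef_pos: [0.4439, 0.117, 0.1752]
tool_rot: [0.023, 1.0, 0.0, 0.001]
force: [-0.3, 0.1, -0.1]
finger_gap: 0.669
grasp_force: 0.0
```

Run:
```python
from h import *
for n in ('top','scene'):
  for o in blobs(n,'white',.05,.075): print(n,o)
p,_=robot.camera("scene"); cv2.imwrite("pics/f.png",p); print(robot.get_state()["clock"])
```

```text
top ([439, 217, 18, 24], array([ 657., -242.]), array([59.5, 24.1]), 23.6, 64.2)
top ([471, 276, 18, 26], array([ 516.9, -315. ]), array([42.4, 59.3]), 86.5, 63.2)
top ([200, 311, 20, 27], array([448.3, 316.2]), array([42.2, 60.5]), 86.2, 63.3)
top ([473, 319, 19, 27], array([ 416.5, -313.9]), array([43.8, 61.9]), 83.7, 63.4)
scene ([361, 179, 25, 19], array([449.4, 316.5]), array([46.6, 67.4]), 86.7, 63.4)
scene ([137, 262, 28, 26], array([ 416. , -313.8]), array([42.5, 69.5]), 85.8, 63.8)
scene ([156, 287, 30, 28], array([ 519.9, -315. ]), array([41.9, 67.5]), 86.3, 63.9)
scene ([214, 325, 31, 19], array([ 681.4, -265.2]), array([60. , 31.9]), 64.6, 62.4)
42.15
```

View pics/f.png

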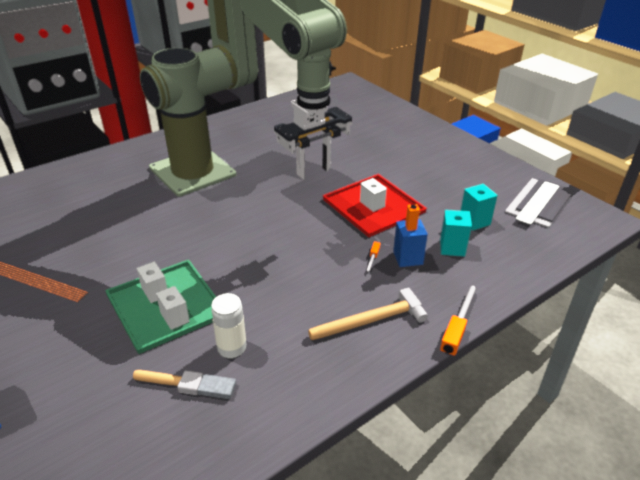

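The picture shows two blocks upright in the green tray at (151,282) and (171,306), and one in the red tray at (373,194). The gauge hangs in the stand at (413,217), and the can, hammer and brush have not moved. Handing in.

```bash
python3 -c "
from bench import robot
print(robot.job_done())"
```

```text
the job is handed in; nothing more can be done
None
```

The job is handed in: the two through-bored blocks stand in the green tray, the blind one in the red tray, and the gauge hangs in its stand again; the two look-alike gauges that were standing on the bench tipped over early on and were left lying there.

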